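# Turn the cake stall over to the next batch

## Robot

A 6-joint arm with a two-finger parallel gripper is mounted at the origin on the work surface. World frame = base frame: x ahead of the robot, y to its left, z up, the work surface at z = 0. Lengths are in m, angles in degrees, forces in N, time in s.
With the tool pointing down it reaches from about 0.4 to 0.825 m from the base axis. Payload 7 kg.
Tool frame: the origin (TCP) lies between the finger pads, 19 mm behind the fingertips; this is the grasp point; z points along the fingers, x is the direction in which the jaws open and shut, and the axes are right-handed (so a half turn about z gives the same grasp; the last joint's range is limited). The gripper opens to 85 mm and grips with 20 to 120 N. Pads are 22 mm wide; open, the fingers measure 114 mm over their backs; the gripper's body (76 mm by 85 mm) begins 54 mm behind the grasp point. The pads swing forward as they close: fully open they stand 13 mm farther back than shut.
Start: joints at [-47.779, 20.546, 0.682, 0, -70.136, -16.507], TCP at [0.293, -0.608, 0.25] pointing down, gripper open.
Joint ranges: [-176.03, 176.03], [-82.01, 121.73], [-58.28, 71.71], [-173.87, 95.51], [-174.79, -0.11], [-173.66, 173.66]. Speed limits (degrees/s): [136.94, 136.94, 172.46, 180, 180, 180].

## Interface

Orientations are given as a 3x3 rotation matrix whose columns are the frame's x, y, z axes.
In Python, from cell import monitor, cams, sign_off gives the robot as it stands.
- The arm moves only by the tool send_rows, never from a script. Its argument "deltas" is a list of rows, each a list of 4 numbers: the shift along the world's x, y, z in mm, then the turn about the world's z in rad. A call has 1 to 10 rows; each row shifts and turns the pose as measured when the row begins; what a row does not reach is not made up. A row lasts 1/8 s, in which the tool goes at most 62.5 mm and 10.7 degrees, less where a joint would pass 70% of its speed; a pose out of reach is approached as far as the arm can. A call is refused whole if a number of a shift passes 62.5 or a number of a turn 0.188, either way. A call with a gripper value outside its range is refused whole. "jaw" is the opening, from -1 (shut) to 1 (fully open), set as the call begins (left out, the last holds). The fingers move at their own pace and stop on an object; the grip force is fixed at half the most. Time passes only in rows, so rows that do not move let the fingers close. It gives the time, the measured TCP pose, the force and the opening at its end, in the units of the state.
- monitor.sense(): the state, without advancing time (a new reading comes with each control period).
- cams.snapshot(name): name is "scene" or "top" or "wrist"; returns a dict with "frame" (480x640x3 uint8, red, green, blue), "z_map" (480x640 float32, m along the optical axis (not along the pixel's ray), 0 where there is no reading), "vfov" (degrees; the focal length in pixels is half the picture's height over the tangent of half this angle, whatever the lens; pixels are square), "cx", "cy" (the principal point, pixels), "R" (3x3) and "t" (3): a world point X has camera coordinates R X + t. Camera axes: x right, y down, z forward; pixel columns grow to the right and rows downward; lengths in m; the calibration is good to about 2 mm. A picture is of the moment at which its call begins.
- sign_off(): hands the job in, once; it reports no verdict.
The state is a dict: "time": time; "joints": joint angles; "joint_velocities": joint speeds; "joint_efforts": joint torques, N m; "position": TCP position; "tool_rot": TCP orientation; "wrist_force": force on the tool from outside, world axes, zero at the start; "wrist_torque": the same for the moment, N m; "finger_gap": finger opening in m.
Only numpy, scipy, OpenCV 4.12 (cv2) and the standard library are available. Lean on these libraries where they do the work, as an engineer would, in place of code of your own. Each camera call takes 0.05 s, during which the arm holds its last target.

## Task

Get the stall ready for the next batch: first move every finished cake from the press's catch tray into the bamboo basket, and only then tip the charcoal hod right over on its pivot so that all the lumps land in the fire trough, and stand the hod upright again. The straightedge, against which the irons will be lined up, must end lying flat on the table, flush along the trough's front face (the long side towards the robot) and not sticking out past either end; don't knock or shift anything else on the table.

Things in the scene. Friction and masses are not known exactly. Their poses are not given: they have to be found in the camera images.
- trough: Fixed black steel fire trough, an open box 130 (x) x 220 (y) x 45 mm tall, walls and floor 4 mm. Origin: centre of its underside, on the table. Its FRONT face, towards the robot, is the plane x = -65 mm in its frame; its two ends are at y = +-110 mm. It may be turned a little. The hod hangs over a foot, 122 mm wide and 17 mm tall, at its -y end (y to -225 mm).
- hod (a joint): Tipping angle, rad, of the aluminium hod (open vessel 120 wide, 125 long, 65 mm deep, sloping pouring front): 0 = upright, 1.95 = right over towards the trough; stops at both. Pivot axis: along the trough's x, through (y -95, z +75 mm) of the trough's frame. Stiff (0.6 N m friction + weight; some 6 N at the bar), stays where left. Lumps slide out by 1.6 rad.
- hod_bar (a point): Middle of the hod's round wooden bar handle, 12 mm thick, 85 mm clear length, along the trough's x. Hod upright: 180 mm from the pivot towards the trough's -y, 5 mm above it (80 mm above the table), 54 mm clear of the rear wall. It swings in an arc up over the pivot towards +y as the hod tips. Pinched with the tool pointing down, it turns between the fingers.
- catch_tray: Fixed steel catch tray of the cake press, 220 (x) x 200 (y) mm, floor 3 mm thick, rim 10 mm high; origin: centre of its underside. The grey press (240 x 170 mm, 186 mm tall) begins 165 mm from the origin on its +y side; its chute comes down to the tray's edge there, 43 mm up.
- basket: Fixed square bamboo basket, outside 200 x 200 x 50 mm tall, walls and floor 6 mm; origin: centre of its underside.
- straightedge: Loose aluminium straightedge 180 (x) x 34 (y) x 10 mm thick, 0.2 kg, symmetrical: either long edge may be used. A wooden grip block 26 (x) x 20 (y) mm stands on its middle, from 10 to 39 mm above its underside. Origin: centre of its underside.
- cake1: Finished round griddle cake (rigid), 50 mm across, 20 mm thick, 40 g, grid pattern on top, lying in the catch tray at first; origin: centre of its underside. May be absent.
- cake2: Finished round griddle cake (rigid), 50 mm across, 20 mm thick, 40 g, grid pattern on top, lying in the catch tray at first; origin: centre of its underside. May be absent.
- cake3: Finished round griddle cake (rigid), 50 mm across, 20 mm thick, 40 g, grid pattern on top, lying in the catch tray at first; origin: centre of its underside. May be absent.
- cake4: Finished round griddle cake (rigid), 50 mm across, 20 mm thick, 40 g, grid pattern on top, lying in the catch tray at first; origin: centre of its underside. May be absent.
- cake5: Finished round griddle cake (rigid), 50 mm across, 20 mm thick, 40 g, grid pattern on top, lying in the catch tray at first; origin: centre of its underside. May be absent.
- lump1: Black charcoal lump (unlit), about 30 x 27 x 25 mm, 25 g, in the hod at first; origin: centre of its underside as first lying. May be absent.
- lump2: Black charcoal lump (unlit), about 30 x 27 x 25 mm, 25 g, in the hod at first; origin: centre of its underside as first lying. May be absent.
- lump3: Black charcoal lump (unlit), about 30 x 27 x 25 mm, 25 g, in the hod at first; origin: centre of its underside as first lying. May be absent.
- lump4: Black charcoal lump (unlit), about 30 x 27 x 25 mm, 25 g, in the hod at first; origin: centre of its underside as first lying. May be absent.
- lump5: Black charcoal lump (unlit), about 30 x 27 x 25 mm, 25 g, in the hod at first; origin: centre of its underside as first lying. May be absent.
- cups: Bystander, not part of the job: stack of white plastic cups, 62 mm across, 95 mm tall; origin: centre of its underside.
- sauce_bottle: Bystander, not part of the job: brown glass bottle, 56 mm across, 160 mm tall; origin: centre of its underside.
- matchbox: Bystander, not part of the job: cardboard box 55 x 36 x 16 mm; origin: centre of its underside.
- wood_stamp: Bystander, not part of the job: sole-shaped wooden stamp 190 x 70 x 20 mm, lying; origin: centre of its underside.
- lighter: Bystander, not part of the job: yellow lighter 22 x 75 x 13 mm, lying; origin: centre of its underside.
Mind the look-alikes: they are no part of the job. What is shaped like the cake1 but pink or turquoise is not meant.

How it is judged (in metres and radians):
On the way, in this order (a step that is already met when the one before it is completed fails the run):
1. every finished cake is in the basket, the hod not yet tipped (x of cake1 in the frame of basket between -0.095 and 0.095 m and y of cake1 in the frame of basket between -0.095 and 0.095 m and z of cake1 in the frame of basket between 0 and 0.045 m and x of cake2 in the frame of basket between -0.095 and 0.095 m and y of cake2 in the frame of basket between -0.095 and 0.095 m and z of cake2 in the frame of basket between 0 and 0.045 m and x of cake3 in the frame of basket between -0.095 and 0.095 m and y of cake3 in the frame of basket between -0.095 and 0.095 m and z of cake3 in the frame of basket between 0 and 0.045 m and x of cake4 in the frame of basket between -0.095 and 0.095 m and y of cake4 in the frame of basket between -0.095 and 0.095 m and z of cake4 in the frame of basket between 0 and 0.045 m and x of cake5 in the frame of basket between -0.095 and 0.095 m and y of cake5 in the frame of basket between -0.095 and 0.095 m and z of cake5 in the frame of basket between 0 and 0.045 m and value of joint hod below 0.6 rad), for 0.2 s.
2. then the hod is tipped right over (value of joint hod above 1.5 rad), for 0.2 s.
At the end, for the whole second after the job is handed in: All cakes in the basket (underside < 45 mm up), all lumps in the trough (inside its walls, < 70 mm up), hod upright within 0.15 rad, straightedge flat on the table along the trough front: gap up to 3 mm, parallel within 0.025 rad, its middle within 24 mm of the face's middle; all at rest (x of cake1 in the frame of basket between -0.095 and 0.095 m and y of cake1 in the frame of basket between -0.095 and 0.095 m and z of cake1 in the frame of basket between 0 and 0.045 m and x of cake2 in the frame of basket between -0.095 and 0.095 m and y of cake2 in the frame of basket between -0.095 and 0.095 m and z of cake2 in the frame of basket between 0 and 0.045 m and x of cake3 in the frame of basket between -0.095 and 0.095 m and y of cake3 in the frame of basket between -0.095 and 0.095 m and z of cake3 in the frame of basket between 0 and 0.045 m and x of cake4 in the frame of basket between -0.095 and 0.095 m and y of cake4 in the frame of basket between -0.095 and 0.095 m and z of cake4 in the frame of basket between 0 and 0.045 m and x of cake5 in the frame of basket between -0.095 and 0.095 m and y of cake5 in the frame of basket between -0.095 and 0.095 m and z of cake5 in the frame of basket between 0 and 0.045 m and x of lump1 in the frame of trough between -0.064 and 0.064 m and y of lump1 in the frame of trough between -0.109 and 0.109 m and z of lump1 in the frame of trough between -0.002 and 0.07 m and x of lump2 in the frame of trough between -0.064 and 0.064 m and y of lump2 in the frame of trough between -0.109 and 0.109 m and z of lump2 in the frame of trough between -0.002 and 0.07 m and x of lump3 in the frame of trough between -0.064 and 0.064 m and y of lump3 in the frame of trough between -0.109 and 0.109 m and z of lump3 in the frame of trough between -0.002 and 0.07 m and x of lump4 in the frame of trough between -0.064 and 0.064 m and y of lump4 in the frame of trough between -0.109 and 0.109 m and z of lump4 in the frame of trough between -0.002 and 0.07 m and x of lump5 in the frame of trough between -0.064 and 0.064 m and y of lump5 in the frame of trough between -0.109 and 0.109 m and z of lump5 in the frame of trough between -0.002 and 0.07 m and value of joint hod below 0.15 rad and x of straightedge in the frame of trough between -0.0852 and -0.0805 m and y of straightedge in the frame of trough between -0.024 and 0.024 m and z of straightedge in the frame of trough between -0.003 and 0.004 m and angle between the x axis of straightedge and the y axis of trough, either way round below 0.025 rad and angle between straightedge's own z axis and vertical below 0.05 rad and linear speed of each of cake1, cake2, cake3, cake4, cake5, lump1, lump2, lump3, lump4, lump5, straightedge below 0.02 m/s); the robot touches nothing.
It fails at once if a bystander was shifted by more than 40 mm (distance of any of cups, sauce_bottle, matchbox, wood_stamp, lighter from where it was at the start of the episode above 0.04 m).
Of cake1, cake2, cake3, cake4, cake5 only 3 to 5 are there at a start; the rules pass over those that are not, and their reading is None.
Of lump1, lump2, lump3, lump4, lump5 only 3 to 5 are there at a start; the rules pass over those that are not, and their reading is None.
At some moment in a run one of straightedge, cake1, cake2, cake3, cake4, cake5 may be knocked a few centimetres aside while the robot is not near it.
Once in a run the grip may slacken for a moment while it holds something.
It also fails if it takes over 210 s, if anything falls off the work surface, if the arm or the gripper's body presses on something with over 40 N, if the wrist force passes 120 N, or if a joint passes its speed limit or range.

## Working session

There is one attempt and no reset: what is moved stays moved. The work goes in short steps, Python scripts to look and compute and a tool call to move; the robot and the scene stay as the last step left them, time stands still between calls to the robot, and variables do not carry over. Pictures are saved under pics/ and viewed, and the job is handed in when it is done.

Besides the shell and the picture viewer there is one more tool, called after "Call:" as name([rows], argument=value, ...), one row to a line, values as JSON. send_rows: Moves the arm, as the interface text tells. Its arguments: {"type":"object","properties":{"deltas":{"type":"array"},"jaw":{"type":"number"}},"required":["deltas"]}

```bash
mkdir -p pics; cat > h.py <<'E'
import numpy as np, cv2, json
from cell import monitor, cams, sign_off
def snap(name, tag):
    s=cams.snapshot(name)
    cv2.imwrite(f'pics/{tag}.png', s['frame'][:,:,::-1])
    np.savez(f'pics/{tag}.npz', **{k:np.array(v) for k,v in s.items()})
    return s
def load(tag): 
    return {k:v for k,v in np.load(f'pics/{tag}.npz').items()}
def pts(s):
    f=240/np.tan(np.radians(s['vfov'])/2)
    H,W=s['z_map'].shape
    u,v=np.meshgrid(np.arange(W),np.arange(H))
    z=s['z_map']
    P=np.stack([(u-s['cx'])/f*z,(v-s['cy'])/f*z,z],-1)
    return (P-s['t'])@s['R']
def pix2plane(s,u,v,h):
    f=240/np.tan(np.radians(s['vfov'])/2)
    d=np.array([(u-s['cx'])/f,(v-s['cy'])/f,1.])@s['R']
    c=-s['R'].T@s['t']
    return c+d*(h-c[2])/d[2]
def proj(s,X):
    f=240/np.tan(np.radians(s['vfov'])/2)
    p=s['R']@np.array(X)+s['t']
    return p[0]/p[2]*f+s['cx'],p[1]/p[2]*f+s['cy']
E
python3 - <<'E'
from h import *
for n in ('top','scene'):
    s=snap(n,n+'0'); print(n,s['vfov'],s['t'],s['R'].round(3).tolist())
print(monitor.sense())
E
```

```text
top 55.649687712342 [0.01715153 0.52264027 1.06856692] [[-0.014, -1.0, -0.018], [-0.983, 0.017, -0.183], [0.184, 0.015, -0.983]]
scene 50.59103942334735 [ 0.18712757 -0.34505438  1.40827369] [[-0.393, 0.919, 0.017], [0.721, 0.319, -0.615], [-0.571, -0.23, -0.788]]
{'time': 0.1, 'joints': array([-4.77777854e+01,  2.05866916e+01,  6.40137209e-01, -1.74157140e-02,
       -7.01358927e+01, -1.65095909e+01]), 'joint_velocities': array([ 0.06221898, -0.08475922,  0.08207165,  0.11147703,  0.00701925,
       -0.00985825]), 'joint_efforts': array([ 1.47736391e-04, -5.84766698e+01,  2.94107831e+01,  6.95441097e+00,
       -3.19052626e-03,  1.12408248e-06]), 'position': array([ 0.29269078, -0.60780407,  0.24917404]), 'tool_rot': array([[-4.33763809e-01,  9.01026297e-01, -7.55287215e-04],
       [ 9.01025429e-01,  4.33764446e-01,  1.25772309e-03],
       [ 1.46085832e-03, -1.34978227e-04, -9.99998924e-01]]), 'wrist_force': array([0.43636936, 0.17833042, 0.78656907]), 'wrist_torque': array([ 0.00665959, -0.0525779 , -0.02075157]), 'finger_gap': 0.08548407787293683}
```

View pics/top0.png

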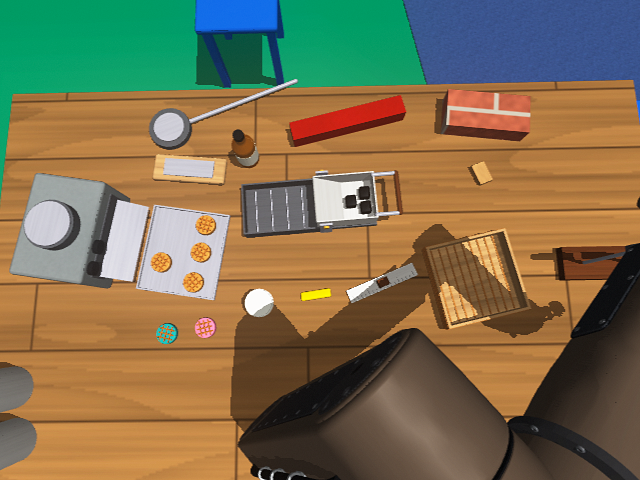

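View pics/scene0.png

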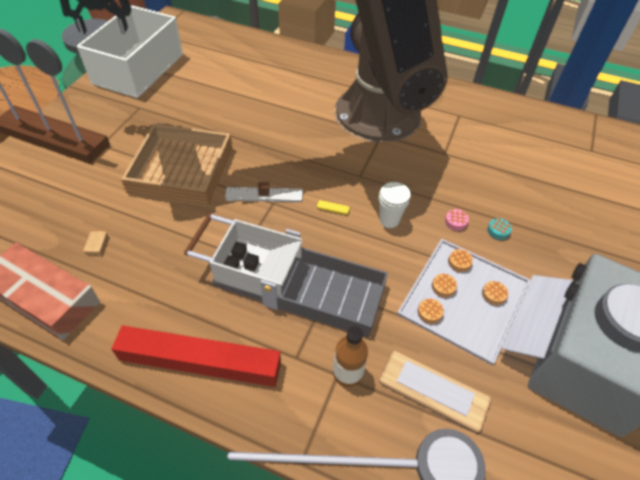

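The top picture shows 4 finished cakes in the tray, at (205,225), (200,252), (161,262) and (193,282). The trough spans about (243–318, 180–237), with the hod to its right and the bar at about x=398. The straightedge is at (382,283) and the basket at (477,278). Next I measure these.

```bash
python3 - <<'E'
from h import *
s=load('top0'); P=pts(s); img=s['frame'].astype(int)
def at(u,v): return P[v,u].round(4)
print('table',at(330,350),at(100,370),at(560,220))
# cakes: orange mask
r,g,b=img[...,0],img[...,1],img[...,2]
hsv=cv2.cvtColor(s['frame'],cv2.COLOR_RGB2HSV)
def near(u,v,R,zlo,zhi):
    m=np.zeros(P.shape[:2],bool); m[v-R:v+R,u-R:u+R]=1
    return m&(P[...,2]>zlo)&(P[...,2]<zhi)
for u,v in [(205,225),(200,252),(161,262),(193,282)]:
    m=near(u,v,14,0.014,0.04)
    q=P[m]; c,rr=cv2.minEnclosingCircle(q[:,:2].astype(np.float32))
    print('cake',q.mean(0).round(4),np.round(c,4),round(rr,4),m.sum(),np.percentile(q[:,2],[5,95]).round(4))
def rect(u,v,R,zlo,zhi,name):
    m=near(u,v,R,zlo,zhi); q=P[m]
    rc=cv2.minAreaRect((q[:,:2]*1000).astype(np.float32)); print(name,rc,m.sum())
rect(382,283,38,0.005,0.02,'se')
rect(382,283,38,0.03,0.05,'grip')
rect(477,278,60,0.042,0.06,'basket')
rect(185,252,55,0.007,0.0125,'tray')
rect(278,208,45,0.035,0.052,'trough')
rect(398,193,22,0.06,0.1,'bar')
for n,u,v in [('se left',349,296),('se right',415,267)]: print(n,at(u,v))
for n,(u,v) in dict(cups=(259,303),bottle=(238,135),lighter=(316,294),match=(482,172),stamp=(190,168),pivot=(326,228),bar=(398,193)).items(): print(n,at(u,v))
E
python3 - <<'E'
import cv2
i=cv2.imread('pics/top0.png')
cv2.imwrite('pics/c1.png',cv2.resize(i[160:320,230:430],None,fx=4,fy=3.75,interpolation=cv2.INTER_CUBIC))
cv2.imwrite('pics/c2.png',cv2.resize(i[190:310,90:250],None,fx=5,fy=5,interpolation=cv2.INTER_CUBIC))
E
```

```text
table [ 0.2484 -0.0185 -0.0012] [0.2081 0.5453 0.0018] [ 0.564  -0.612   0.0009]
cake [0.5637 0.2934 0.0224] [0.5727 0.3037] 0.0374 300 [0.0183 0.0261]
cake [0.4937 0.3038 0.0223] [0.4936 0.3052] 0.0255 312 [0.0182 0.0259]
cake [0.4701 0.403  0.0219] [0.4703 0.4044] 0.0256 318 [0.0173 0.0257]
cake [0.4185 0.3199 0.0221] [0.4127 0.3276] 0.0338 323 [0.0176 0.026 ]
se ((412.36480712890625, -148.93429565429688), (182.97898864746094, 181.0438232421875), 0.5232868790626526) 924
grip ((411.0332946777344, -149.3526611328125), (19.782363891601562, 26.963991165161133), 21.31200408935547) 90
basket ((417.1415710449219, -373.4775695800781), (203.56857299804688, 205.3944091796875), 12.738157272338867) 1186
tray ((516.5728759765625, 348.459228515625), (201.47840881347656, 256.7579650878906), 81.00836181640625) 574
trough ((631.0631713867188, 99.76055145263672), (188.1702880859375, 197.9683074951172), 2.960407257080078) 495
bar ((622.0746459960938, -165.06365966796875), (62.72495651245117, 109.04843139648438), 89.96122741699219) 377
se left [ 0.3787 -0.068   0.008 ]
se right [ 0.4495 -0.237  -0.0015]
cups [0.3611 0.1432 0.0954]
bottle [0.7448 0.1868 0.1573]
lighter [0.3845 0.0137 0.0138]
match [ 0.6899 -0.4177  0.0191]
stamp [0.7159 0.3382 0.0186]
pivot [ 0.537  -0.0136  0.081 ]
bar [ 0.6191 -0.1884  0.0856]
```

View pics/c1.png

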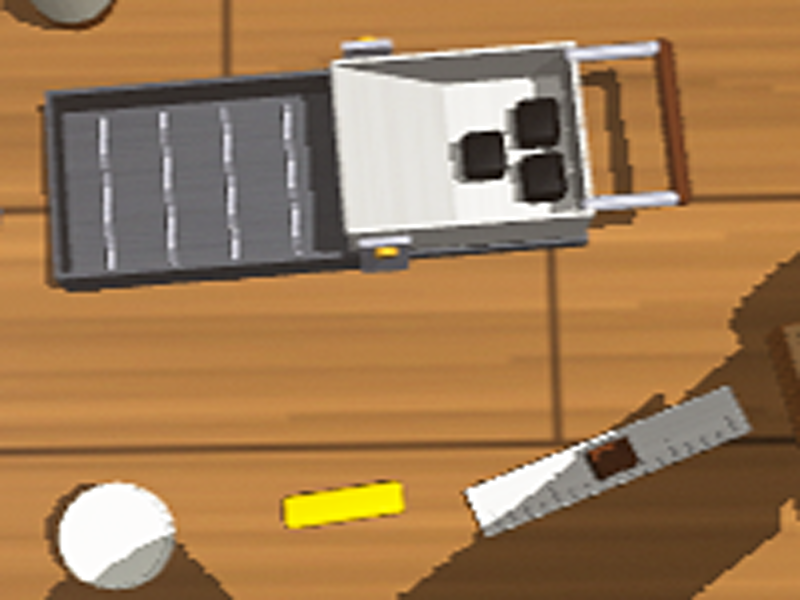

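View pics/c2.png

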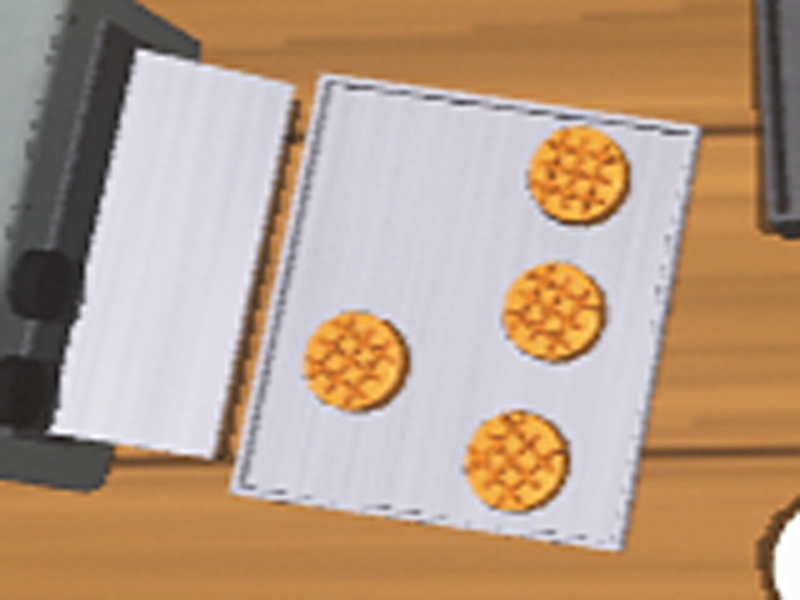

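```bash
cat >> h.py <<'E'
def cakes(s):
    hsv=cv2.cvtColor(s['frame'],cv2.COLOR_RGB2HSV)
    m=cv2.inRange(hsv,(10,120,150),(24,255,255))
    P=pts(s); m[(P[...,2]<0.012)|(P[...,2]>0.045)]=0
    m=cv2.morphologyEx(m,cv2.MORPH_CLOSE,np.ones((3,3)))
    n,l,st,c=cv2.connectedComponentsWithStats(m)
    out=[]
    for i in range(1,n):
        if 120<st[i,4]<900: 
            p=pix2plane(s,*c[i],0.021); out.append((c[i].round(1),st[i,4],p.round(4)))
    return out
E
python3 - <<'E'
from h import *
s=load('top0')
for c in cakes(s): print(c)
# basket corners by pixel (top rim outer z .05)
m=0
P=pts(s)
u0,v0=477,278
mask=np.zeros(P.shape[:2],np.uint8); mask[215:345,405:545]=1
mask&=((P[...,2]>0.038)&(P[...,2]<0.065)).astype(np.uint8)
v,u=np.nonzero(mask)
q=np.array([pix2plane(s,a,b,0.05)[:2] for a,b in zip(u,v)])*1000
print(cv2.minAreaRect(q.astype(np.float32)))
# trough corners z=.045 and SE
for a,b in [(46,92),(62,283),(590,235)]: print(pix2plane(s,a/4+230,b/3.75+160,0.045 if a<100 else 0.017).round(4))
for a,b in [(463,490),(487,537),(727,386),(750,428)]: print('se',pix2plane(s,a/4+230,b/3.75+160,0.01).round(4))
print('grip',pix2plane(s,611/4+230,457/3.75+160,0.039).round(4))
E
```

```text
(array([481.6, 172.2]), np.int32(272), array([ 0.6887, -0.4158,  0.021 ]))
(array([205.1, 224.3]), np.int32(284), array([0.5642, 0.2933, 0.021 ]))
(array([200.1, 251.8]), np.int32(294), array([0.4938, 0.3036, 0.021 ]))
(array([160.4, 261.8]), np.int32(302), array([0.4702, 0.4029, 0.021 ]))
(array([192.6, 281.7]), np.int32(308), array([0.419 , 0.3198, 0.021 ]))
((416.3320007324219, -371.45635986328125), (202.83802795410156, 205.3011474609375), 12.679080963134766)
[0.6602 0.1977 0.045 ]
[0.5291 0.1855 0.045 ]
[ 0.5617 -0.1447  0.017 ]
se [ 0.3919 -0.0602  0.01  ]
se [ 0.3608 -0.0743  0.01  ]
se [ 0.4586 -0.2272  0.01  ]
se [ 0.4302 -0.24    0.01  ]
grip [ 0.4099 -0.1491  0.039 ]
```

Call:
send_rows([
  [40,45,0,0.1],
  [40,45,0,0.1],
  [40,45,0,0.1],
  [30,50,0,0.1],
  [20,55,-5,0.1],
  [10,60,-5,0.1],
  [0,60,-5,0],
  [0,60,-5,0],
  [0,60,-5,0],
  [0,60,-5,0],
], jaw=0.5)

```text
time: 1.35
position: [0.4738, -0.0542, 0.2132]
tool_rot: [[-0.873, 0.487, -0.008], [0.487, 0.873, 0.002], [0.008, -0.002, -1.0]]
wrist_force: [1.5, -0.1, 0.7]
finger_gap: 0.0639
```

Call:
send_rows([
  [0,60,0,0],
  [0,60,0,0],
  [0,60,0,0],
  [0,60,-5,0],
  [0,60,-10,0],
  [0,60,-20,0],
  [0,60,-20,0],
  [0,30,-20,0],
  [0,10,-10,0],
  [0,0,0,0],
])

```text
time: 2.6
position: [0.4689, 0.4181, 0.1255]
tool_rot: [[-0.876, 0.482, -0.008], [0.482, 0.876, 0.001], [0.007, -0.003, -1.0]]
wrist_force: [0.6, -0.7, 0.5]
finger_gap: 0.0637
```

```bash
python3 - <<'E'
from h import *
print(monitor.sense()['position'])
s=snap('wrist','w1'); print([c for c in cakes(s)])
s=snap('top','t1'); print([c for c in cakes(s)])
E
```

```text
[0.4688888  0.4180767  0.12549295]
[(array([ 89.3, 133.8]), np.int32(160), array([0.5585, 0.2922, 0.021 ])), (array([ 76.4, 146.6]), np.int32(321), array([0.5703, 0.2944, 0.021 ])), (array([ 56.6, 151. ]), np.int32(425), array([0.5827, 0.2906, 0.021 ])), (array([ 96.4, 168.2]), np.int32(597), array([0.5678, 0.3109, 0.021 ]))]
[(array([189.5, 169.2]), np.int32(898), array([0.7117, 0.3386, 0.021 ])), (array([481.7, 172.3]), np.int32(270), array([ 0.6885, -0.4161,  0.021 ])), (array([205.1, 224.3]), np.int32(282), array([0.5643, 0.2933, 0.021 ])), (array([200.1, 251.7]), np.int32(293), array([0.494 , 0.3036, 0.021 ])), (array([160.2, 261.7]), np.int32(297), array([0.4703, 0.4032, 0.021 ])), (array([192.5, 281.8]), np.int32(301), array([0.4188, 0.3201, 0.021 ]))]
```

View pics/w1.png

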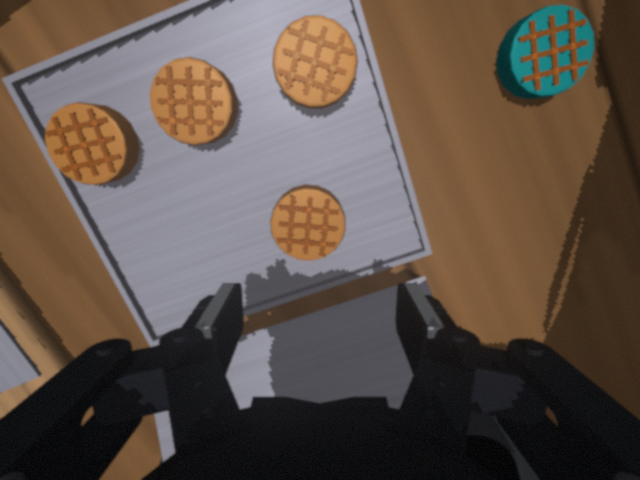

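```bash
python3 - <<'E'
from h import *
s=load('w1')
for p in [(308,223),(315,61),(191,101),(85,144)]: print(pix2plane(s,*p,0.022).round(4))
print(proj(s,[.469,.418,.022]))
E
```

```text
[0.4689 0.4058 0.022 ]
[0.4178 0.3231 0.022 ]
[0.4932 0.3067 0.022 ]
[0.5641 0.296  0.022 ]
(np.float64(316.8952953889095), np.float64(238.76617234755577))
```

Call:
send_rows([
  [0,-10,-10,0],
  [0,-4,-25,0],
  [0,0,-25,0],
  [0,0,-15,0],
  [0,0,-10,0],
  [0,0,0,0],
])

```text
time: 3.45
position: [0.4713, 0.3976, 0.0433]
tool_rot: [[-0.873, 0.488, -0.003], [0.488, 0.873, 0.008], [0.007, 0.005, -1.0]]
wrist_force: [0.2, 0.5, 0.8]
finger_gap: 0.0641
```

Call:
send_rows([
  [-1,5,-8,0],
  [0,0,-6,0],
  [0,0,-2,0],
  [0,0,0,0],
])

```text
time: 3.95
position: [0.4708, 0.4041, 0.0277]
tool_rot: [[-0.873, 0.487, -0.002], [0.487, 0.873, 0.01], [0.006, 0.008, -1.0]]
wrist_force: [0.2, 0.0, -0.5]
finger_gap: 0.0637
```

Call:
send_rows([
  [0,0,-2,0],
  [0,0,0,0],
  [0,0,0,0],
  [0,0,0,0],
  [0,0,0,0],
  [0,0,0,0],
], jaw=-1)

```text
time: 4.7
position: [0.4711, 0.4045, 0.0267]
tool_rot: [[-0.874, 0.487, -0.001], [0.487, 0.874, 0.011], [0.006, 0.009, -1.0]]
wrist_force: [-1.0, 0.8, 1.2]
finger_gap: 0.0478
```

Call:
send_rows([
  [0,0,15,0],
  [0,0,35,0],
  [0,-10,40,0],
  [0,-40,30,-0.1],
  [0,-60,10,-0.12],
  [0,-60,0,-0.12],
  [0,-60,0,-0.12],
  [0,-60,0,-0.12],
  [0,-60,0,-0.12],
  [0,-60,0,-0.12],
])

```text
time: 5.95
position: [0.4711, -0.0132, 0.1706]
tool_rot: [[-0.223, 0.975, 0.019], [0.975, 0.223, 0.01], [0.006, 0.021, -1.0]]
wrist_force: [1.7, -0.3, 0.2]
finger_gap: 0.0477
```

Call:
send_rows([
  [0,-60,0,0],
  [0,-60,0,0],
  [0,-60,0,0],
  [0,-60,0,0],
  [0,-60,0,0],
  [0,-30,0,0],
  [0,-10,0,0],
  [0,0,0,0],
])

```text
time: 6.95
position: [0.4693, -0.3685, 0.1797]
tool_rot: [[-0.218, 0.976, 0.03], [0.976, 0.218, 0.008], [0.002, 0.031, -1.0]]
wrist_force: [-0.1, 0.5, -0.1]
finger_gap: 0.048
```

Call:
send_rows([
  [-3,-20,-20,0],
  [0,-10,-40,0],
  [0,0,-40,0],
  [0,0,-25,0],
  [0,0,-12,0],
  [0,0,0,0],
])

```text
time: 7.7
position: [0.466, -0.396, 0.0376]
tool_rot: [[-0.224, 0.974, 0.031], [0.975, 0.224, 0.009], [0.002, 0.032, -0.999]]
wrist_force: [0.7, -0.6, 0.7]
finger_gap: 0.0475
```

Call:
send_rows([
  [0,-2,-4,0],
  [0,0,0,0],
])

```text
time: 7.95
position: [0.4672, -0.3983, 0.0351]
tool_rot: [[-0.225, 0.974, 0.034], [0.974, 0.225, 0.008], [-0.0, 0.034, -0.999]]
wrist_force: [0.4, -0.1, -0.1]
finger_gap: 0.0477
```

Call:
send_rows([
  [0,0,0,0],
  [0,0,0,0],
  [0,0,0,0],
  [0,0,20,0],
  [0,0,50,0],
  [0,20,45,0],
  [0,60,20,0],
  [0,60,0,0],
  [0,60,0,0],
  [0,60,0,0],
], jaw=0.4)

```text
time: 9.2
position: [0.4676, -0.1359, 0.1765]
tool_rot: [[-0.219, 0.975, 0.04], [0.976, 0.219, 0.007], [-0.002, 0.04, -0.999]]
wrist_force: [1.8, 0.1, 0.3]
finger_gap: 0.0597
```

```bash
python3 - <<'E'
from h import *
s=snap('top','t2'); print([c for c in cakes(s)])
E
```

```text
[(array([190.6, 169.2]), np.int32(889), array([0.7117, 0.3358, 0.021 ])), (array([481.6, 172.3]), np.int32(274), array([ 0.6885, -0.4159,  0.021 ])), (array([205.1, 224.3]), np.int32(284), array([0.5642, 0.2933, 0.021 ])), (array([200.2, 251.7]), np.int32(296), array([0.494 , 0.3035, 0.021 ])), (array([482.5, 256.5]), np.int32(311), array([ 0.4704, -0.4006,  0.021 ])), (array([192.6, 281.8]), np.int32(304), array([0.4188, 0.3198, 0.021 ]))]
```

View pics/t2.png

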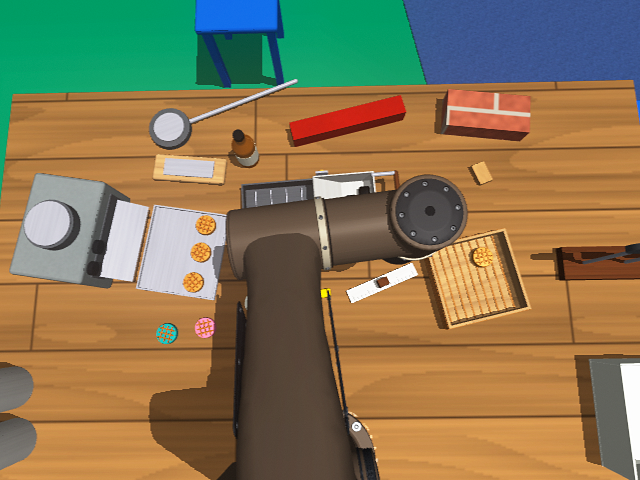

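Call:
send_rows([
  [0,60,0,0],
  [0,60,0,0],
  [10,60,0,0],
  [20,60,0,0],
  [30,60,0,0],
  [20,60,-10,0],
  [10,30,-20,0],
  [5,10,-20,0],
  [0,0,-20,0],
  [0,0,0,0],
], jaw=0.5)

```text
time: 10.5
position: [0.5589, 0.2682, 0.1075]
tool_rot: [[-0.225, 0.973, 0.047], [0.974, 0.225, 0.011], [0.0, 0.049, -0.999]]
wrist_force: [-0.2, 0.0, -0.6]
finger_gap: 0.0642
```

Call:
send_rows([
  [5,20,-20,0],
  [0,7,-25,0],
  [0,0,-20,0],
  [0,0,-10,0],
  [0,0,0,0],
])

```text
time: 11.12
position: [0.5664, 0.2938, 0.036]
tool_rot: [[-0.223, 0.973, 0.053], [0.975, 0.222, 0.015], [0.003, 0.055, -0.999]]
wrist_force: [0.4, 0.2, -0.2]
finger_gap: 0.0641
```

Call:
send_rows([
  [-2,0,-8,0],
  [0,0,-3,0],
  [0,0,0,0],
])

```text
time: 11.5
position: [0.5653, 0.2942, 0.0267]
tool_rot: [[-0.222, 0.973, 0.055], [0.975, 0.222, 0.017], [0.004, 0.057, -0.998]]
wrist_force: [-0.3, 0.6, -0.0]
finger_gap: 0.0643
```

Call:
send_rows([
  [0,0,0,0],
  [0,0,0,0],
  [0,0,0,0],
  [0,0,0,0],
  [0,0,0,0],
], jaw=-1)

```text
time: 12.12
position: [0.5656, 0.2946, 0.0277]
tool_rot: [[-0.223, 0.973, 0.056], [0.975, 0.222, 0.018], [0.005, 0.058, -0.998]]
wrist_force: [0.8, 0.5, 0.1]
finger_gap: 0.0479
```

```bash
python3 - <<'E'
from h import *
print(monitor.sense()['joints'].round(1))
E
```

```text
[  45.9   27.9  -22.     2.7  -37.2 -125.1]
```

Call:
send_rows([
  [0,0,15,0],
  [0,0,35,0],
  [-20,0,45,0.1],
  [-30,-20,40,0.16],
  [-30,-40,10,0.16],
  [-20,-50,0,0.16],
  [-10,-50,0,0.16],
  [0,-40,0,0.16],
  [0,-40,0,0.16],
  [0,-40,0,0.16],
])

```text
time: 13.38
position: [0.452, 0.0097, 0.1874]
tool_rot: [[-0.997, 0.079, 0.011], [0.079, 0.994, 0.07], [-0.006, 0.071, -0.997]]
wrist_force: [0.2, 0.7, -0.5]
finger_gap: 0.0474
```

Call:
send_rows([
  [0,-40,0,0.16],
  [0,-40,0,0.16],
  [0,-40,0,0.16],
  [0,-40,0,0.16],
  [0,-40,0,0.16],
  [0,-40,0,0.16],
  [0,-40,0,0.16],
  [0,-20,0,0.16],
  [0,-10,0,0.16],
  [0,0,0,0.16],
])

```text
time: 14.62
position: [0.4512, -0.3143, 0.1994]
tool_rot: [[0.002, -0.998, -0.064], [-1.0, -0.003, 0.015], [-0.015, 0.064, -0.998]]
wrist_force: [0.2, 1.1, -0.2]
finger_gap: 0.0474
```

Call:
send_rows([
  [-1,-8,-20,0.12],
  [0,-2,-45,0.1],
  [0,0,-45,0],
  [0,0,-30,0],
  [0,0,-15,0],
  [0,0,-5,0],
  [0,0,0,0],
])

```text
time: 15.5
position: [0.4532, -0.3262, 0.0439]
tool_rot: [[0.231, -0.971, -0.055], [-0.973, -0.231, -0.004], [-0.009, 0.054, -0.999]]
wrist_force: [0.6, -0.6, 0.0]
finger_gap: 0.0476
```

Call:
send_rows([
  [-4,1,-7,0],
  [0,0,-2,0],
  [0,0,0,0],
])

```text
time: 15.88
position: [0.4503, -0.3256, 0.0367]
tool_rot: [[0.231, -0.972, -0.051], [-0.973, -0.231, -0.005], [-0.007, 0.051, -0.999]]
wrist_force: [0.3, -0.0, -0.6]
finger_gap: 0.0475
```

Call:
send_rows([
  [0,0,0,0],
  [0,0,0,0],
  [0,0,0,0],
  [0,0,20,0],
  [0,0,50,0],
  [0,20,45,0],
  [0,60,20,0],
  [0,60,0,0],
  [0,60,0,0],
  [0,60,0,0],
], jaw=0.4)

```text
time: 17.12
position: [0.45, -0.0623, 0.1763]
tool_rot: [[0.225, -0.973, -0.048], [-0.974, -0.225, -0.004], [-0.007, 0.048, -0.999]]
wrist_force: [1.8, -0.5, -0.0]
finger_gap: 0.0599
```

```bash
python3 - <<'E'
from h import *
s=snap('top','t3'); print([c for c in cakes(s)])
E
```

```text
[(array([481.6, 172.3]), np.int32(274), array([ 0.6884, -0.4159,  0.021 ])), (array([482.4, 256.6]), np.int32(315), array([ 0.4701, -0.4006,  0.021 ])), (array([453.3, 264.4]), np.int32(310), array([ 0.452 , -0.3275,  0.021 ]))]
```

Call:
send_rows([
  [5,60,0,0],
  [10,60,0,0],
  [10,60,0,0],
  [10,60,-10,0],
  [5,40,-20,0],
  [3,20,-20,0],
  [0,10,-10,0],
  [0,0,0,0],
], jaw=0.5)

```text
time: 18.18
position: [0.4929, 0.2599, 0.1167]
tool_rot: [[0.232, -0.972, -0.043], [-0.973, -0.233, -0.001], [-0.009, 0.042, -0.999]]
wrist_force: [-0.7, 0.3, -0.5]
finger_gap: 0.0638
```

```bash
python3 - <<'E'
from h import *
print(monitor.sense()['position'])
s=snap('wrist','w4'); s=snap('top','t4');print([c for c in cakes(s)])
E
```

```text
[0.49285869 0.25994253 0.11667847]
[(array([199.4, 168.4]), np.int32(679), array([0.7136, 0.3127, 0.021 ])), (array([481.6, 172.2]), np.int32(272), array([ 0.6886, -0.4159,  0.021 ])), (array([482.4, 256.6]), np.int32(313), array([ 0.4701, -0.4006,  0.021 ])), (array([453.4, 264.3]), np.int32(307), array([ 0.4522, -0.3275,  0.021 ])), (array([192.6, 281.7]), np.int32(306), array([0.4189, 0.3199, 0.021 ]))]
```

View pics/w4.png

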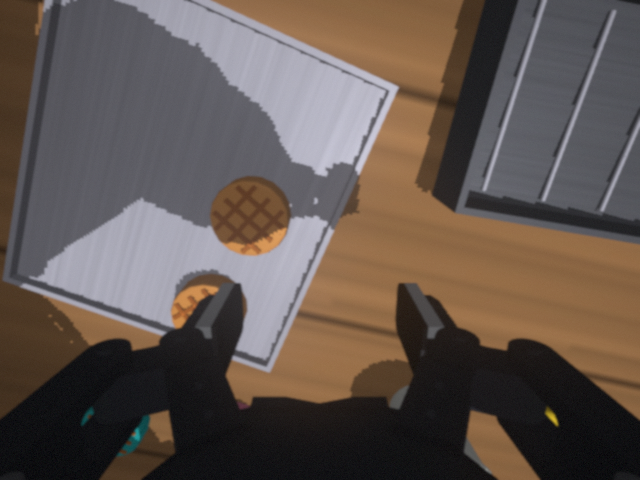

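```bash
python3 - <<'E'
from h import *
s=load('w4')
for p in [(251,215)]: print(pix2plane(s,*p,0.022).round(4))
E
```

```text
[0.4965 0.3061 0.022 ]
```

Call:
send_rows([
  [0,25,-10,0],
  [0,17,-20,0],
  [0,0,-25,0],
  [0,0,-15,0],
  [0,0,-5,0],
  [0,0,0,0],
])

```text
time: 19.02
position: [0.4941, 0.3033, 0.0406]
tool_rot: [[0.23, -0.972, -0.039], [-0.973, -0.23, 0.003], [-0.012, 0.037, -0.999]]
wrist_force: [0.6, 0.2, 0.2]
finger_gap: 0.0639
```

Call:
send_rows([
  [0,1,-10,0],
  [0,0,-5,0],
  [0,0,0,0],
])

```text
time: 19.4
position: [0.4948, 0.3048, 0.0258]
tool_rot: [[0.229, -0.973, -0.037], [-0.973, -0.23, 0.004], [-0.013, 0.035, -0.999]]
wrist_force: [-0.2, 0.4, 0.4]
finger_gap: 0.0641
```

Call:
send_rows([
  [0,0,0,0],
  [0,0,0,0],
  [0,0,0,0],
  [0,0,0,0],
  [0,0,0,0],
], jaw=-1)

```text
time: 20.02
position: [0.4953, 0.3052, 0.027]
tool_rot: [[0.23, -0.973, -0.036], [-0.973, -0.23, 0.006], [-0.014, 0.034, -0.999]]
wrist_force: [0.1, -0.7, -0.7]
finger_gap: 0.0475
```

Call:
send_rows([
  [0,0,15,0],
  [0,0,35,0],
  [-10,-10,45,0],
  [-20,-40,30,0],
  [-20,-60,10,0],
  [0,-60,0,0],
  [0,-60,0,0],
  [0,-60,0,0],
  [0,-60,0,0],
  [0,-60,0,0],
])

```text
time: 21.28
position: [0.4445, -0.1119, 0.1768]
tool_rot: [[0.239, -0.971, -0.022], [-0.971, -0.24, 0.009], [-0.014, 0.019, -1.0]]
wrist_force: [1.4, 0.2, 0.2]
finger_gap: 0.0478
```

Call:
send_rows([
  [-5,-60,0,0],
  [-15,-60,0,0],
  [-15,-60,0,0],
  [-15,-50,0,0],
  [-8,-30,-10,0],
  [-2,-20,-30,0],
  [0,-10,-40,0],
  [0,0,-30,0],
  [0,0,-15,0],
  [0,0,0,0],
])

```text
time: 22.52
position: [0.3826, -0.4152, 0.0607]
tool_rot: [[0.234, -0.972, -0.008], [-0.972, -0.234, 0.002], [-0.003, 0.007, -1.0]]
wrist_force: [0.5, -0.4, -0.7]
finger_gap: 0.0475
```

Call:
send_rows([
  [0,-2,-12,0],
  [0,0,-8,0],
  [0,0,-4,0],
  [0,0,0,0],
])

```text
time: 23.02
position: [0.3846, -0.418, 0.0384]
tool_rot: [[0.236, -0.972, -0.004], [-0.972, -0.236, -0.001], [0.0, 0.004, -1.0]]
wrist_force: [-0.5, -0.5, -1.0]
finger_gap: 0.0471
```

Call:
send_rows([
  [0,0,0,0],
  [0,0,0,0],
  [0,0,0,0],
  [0,0,20,0],
  [0,0,50,0],
  [0,20,45,0],
  [10,60,20,0],
  [10,60,0,0],
  [10,60,0,0],
  [10,60,0,0],
], jaw=0.4)

```text
time: 24.28
position: [0.4249, -0.1557, 0.1786]
tool_rot: [[0.229, -0.973, 0.001], [-0.973, -0.229, -0.001], [0.001, -0.001, -1.0]]
wrist_force: [2.1, -0.0, -0.2]
finger_gap: 0.0599
```

Call:
send_rows([
  [0,60,0,0],
  [0,60,0,0],
  [0,60,0,0],
  [0,60,0,0],
  [0,60,0,0],
  [0,60,0,0],
  [-3,50,0,0],
  [0,20,0,0],
  [0,10,0,0],
  [0,0,0,0],
], jaw=0.5)

```text
time: 25.52
position: [0.4198, 0.3023, 0.182]
tool_rot: [[0.235, -0.972, 0.009], [-0.972, -0.235, 0.003], [-0.001, -0.009, -1.0]]
wrist_force: [-0.0, -0.8, 0.9]
finger_gap: 0.0641
```

```bash
python3 - <<'E'
from h import *
print(monitor.sense()['position'])
s=snap('wrist','w5'); s=snap('top','t5');print([c for c in cakes(s)])
E
```

```text
[0.41975157 0.30230042 0.18203029]
[(array([189.5, 169.3]), np.int32(899), array([0.7115, 0.3386, 0.021 ])), (array([481.7, 172.2]), np.int32(271), array([ 0.6886, -0.4161,  0.021 ])), (array([482.5, 256.6]), np.int32(305), array([ 0.4703, -0.4008,  0.021 ])), (array([453.5, 264.3]), np.int32(306), array([ 0.4522, -0.3278,  0.021 ])), (array([193.2, 283.9]), np.int32(224), array([0.4136, 0.3181, 0.021 ])), (array([499.4, 301.4]), np.int32(311), array([ 0.3596, -0.4328,  0.021 ]))]
```

View pics/w5.png

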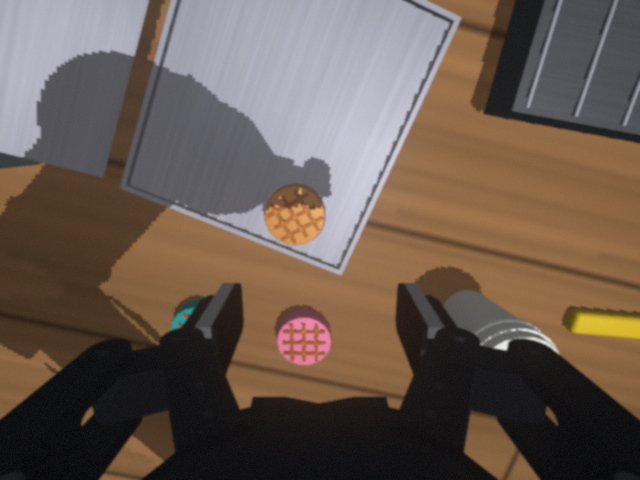

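```bash
python3 - <<'E'
from h import *
s=load('w5')
for p in [(295,213)]: print(pix2plane(s,*p,0.022).round(4))
t=load('t5'); i=t['frame'][210:350,400:560,::-1]; cv2.imwrite('pics/c5.png',cv2.resize(i,None,fx=4,fy=4,interpolation=cv2.INTER_CUBIC))
E
```

```text
[0.421  0.3236 0.022 ]
```

View pics/c5.png

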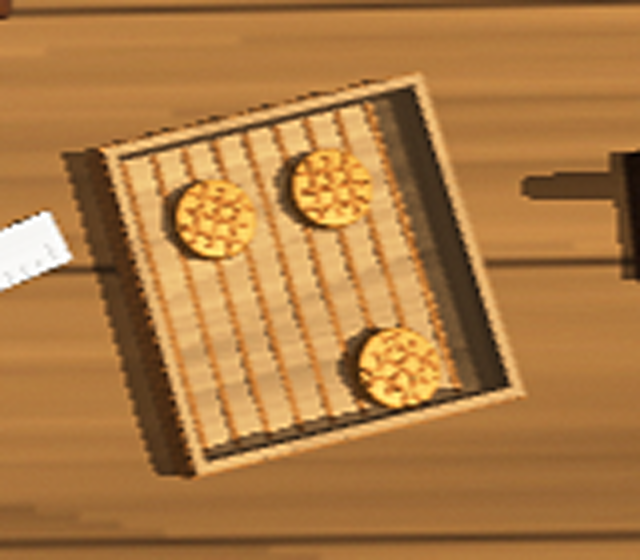

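Call:
send_rows([
  [0,10,-20,0],
  [0,7,-40,0],
  [0,0,-40,0],
  [0,0,-25,0],
  [0,0,-10,0],
  [0,0,0,0],
])

```text
time: 26.38
position: [0.422, 0.3129, 0.0466]
tool_rot: [[0.226, -0.974, 0.012], [-0.974, -0.226, 0.007], [-0.004, -0.013, -1.0]]
wrist_force: [0.4, -0.2, 1.3]
finger_gap: 0.0642
```

Call:
send_rows([
  [-2,7,-12,0],
  [0,2,-6,0],
  [0,0,-3,0],
  [0,0,0,0],
])

```text
time: 26.88
position: [0.4209, 0.3238, 0.0268]
tool_rot: [[0.226, -0.974, 0.014], [-0.974, -0.226, 0.011], [-0.007, -0.016, -1.0]]
wrist_force: [0.7, -0.3, 0.7]
finger_gap: 0.0639
```

Call:
send_rows([
  [0,0,0,0],
  [0,0,0,0],
  [0,0,0,0],
  [0,0,0,0],
  [0,0,0,0],
], jaw=-1)

```text
time: 27.5
position: [0.4211, 0.3242, 0.0277]
tool_rot: [[0.227, -0.974, 0.015], [-0.974, -0.227, 0.012], [-0.008, -0.017, -1.0]]
wrist_force: [0.1, -0.5, -0.8]
finger_gap: 0.0476
```

Call:
send_rows([
  [0,0,15,0],
  [0,0,35,0],
  [5,-10,45,0],
  [10,-40,30,0],
  [5,-60,10,0],
  [0,-60,0,0],
  [0,-60,0,0],
  [0,-60,0,0],
  [0,-60,0,0],
  [0,-60,0,0],
])

```text
time: 28.75
position: [0.4416, -0.0939, 0.1782]
tool_rot: [[0.237, -0.971, 0.028], [-0.972, -0.236, 0.016], [-0.009, -0.031, -0.999]]
wrist_force: [1.2, 0.2, -0.1]
finger_gap: 0.0477
```

Call:
send_rows([
  [-10,-60,0,0],
  [-20,-60,0,0],
  [-20,-50,0,0],
  [-15,-30,0,0],
  [-5,-20,-10,0],
  [-2,-10,-30,0],
  [0,0,-40,0],
  [0,0,-30,0],
  [0,0,-15,0],
  [0,0,0,0],
])

```text
time: 30.0
position: [0.367, -0.3341, 0.0617]
tool_rot: [[0.231, -0.972, 0.042], [-0.973, -0.23, 0.011], [-0.001, -0.044, -0.999]]
wrist_force: [0.3, -0.4, -0.3]
finger_gap: 0.0476
```

Call:
send_rows([
  [0,-7,-12,0],
  [0,-2,-8,0],
  [0,0,-4,0],
  [0,0,0,0],
])

```text
time: 30.5
position: [0.3686, -0.3445, 0.0388]
tool_rot: [[0.231, -0.972, 0.046], [-0.973, -0.231, 0.01], [0.001, -0.047, -0.999]]
wrist_force: [0.1, 0.7, 0.1]
finger_gap: 0.0478
```

Call:
send_rows([
  [0,0,0,0],
  [0,0,0,0],
  [0,0,0,0],
  [0,0,20,0],
  [0,0,50,0],
  [10,10,50,0],
  [30,30,30,-0.1],
  [50,40,0,-0.15],
  [50,40,0,-0.15],
  [0,0,0,-0.15],
], jaw=0.4)

```text
time: 31.75
position: [0.5087, -0.2231, 0.1966]
tool_rot: [[-0.329, -0.943, 0.05], [-0.944, 0.329, -0.016], [-0.001, -0.053, -0.999]]
wrist_force: [-0.9, -0.3, 0.1]
finger_gap: 0.0598
```

```bash
python3 - <<'E'
from h import *
st=monitor.sense();print(st['position'],st['joints'].round(1))
s=snap('scene','s6'); s=snap('top','t6');print([c for c in cakes(s)])
s=snap('wrist','w6')
E
```

```text
[ 0.5087211  -0.22308511  0.19661583] [ -2.9  10.  -21.6   1.  -55.4  73.2]
[(array([194.3, 170.1]), np.int32(638), array([0.7091, 0.3261, 0.021 ])), (array([482.4, 256.5]), np.int32(312), array([ 0.4704, -0.4006,  0.021 ])), (array([453.3, 264.3]), np.int32(308), array([ 0.4521, -0.3274,  0.021 ])), (array([463.8, 298.6]), np.int32(322), array([ 0.3676, -0.3472,  0.021 ])), (array([499.2, 301.4]), np.int32(313), array([ 0.3597, -0.4325,  0.021 ]))]
```

View pics/t6.png

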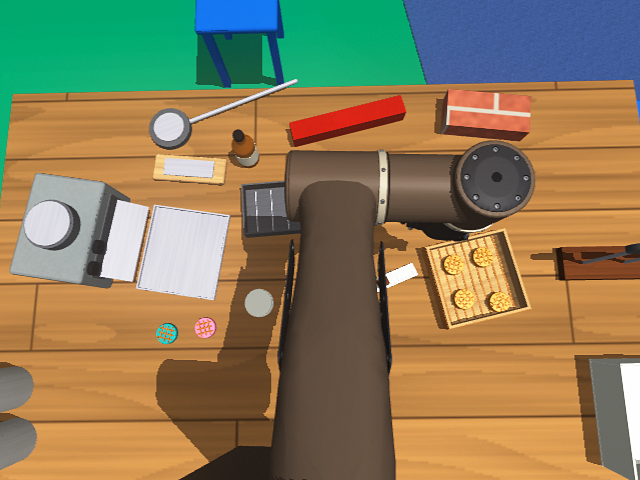

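View pics/w6.png

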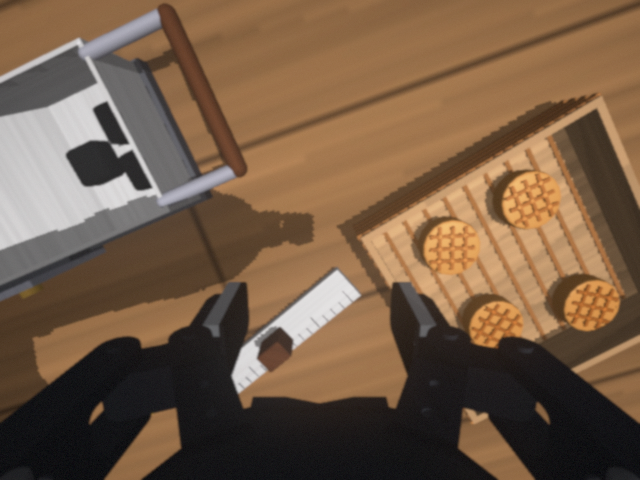

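```bash
python3 - <<'E'
from h import *
s=load('w6')
a=pix2plane(s,167,10,.083);b=pix2plane(s,236,167,.083);print('bar ends',a.round(4),b.round(4),(a+b)/2,np.linalg.norm(a-b),np.degrees(np.arctan2(*(a-b)[1::-1])))
t=load('top0')
i=t['frame'][:,:,::-1]
cv2.imwrite('pics/c6.png',cv2.resize(i[175:245,235:335],None,fx=8,fy=8,interpolation=cv2.INTER_CUBIC))
cv2.imwrite('pics/c7.png',cv2.resize(i[160:250,320:420],None,fx=6,fy=6,interpolation=cv2.INTER_CUBIC))
E
```

```text
bar ends [ 0.6731 -0.1845  0.083 ] [ 0.573  -0.1887  0.083 ] [ 0.62303782 -0.1866369   0.083     ] 0.1001280850805168 2.4189179753454724
```

View pics/c6.png

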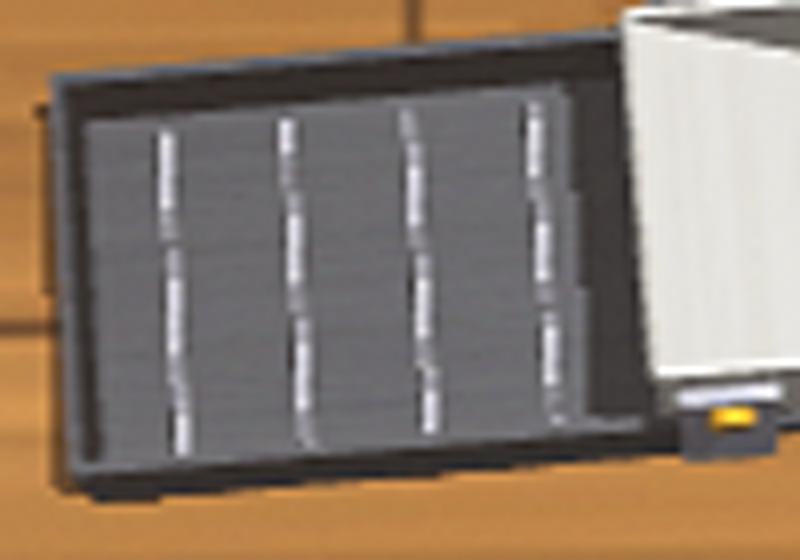

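View pics/c7.png

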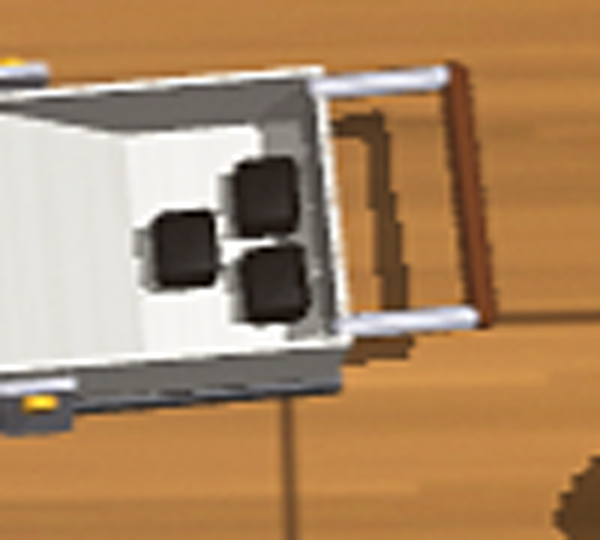

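```bash
python3 - <<'E'
from h import *
t=load('top0')
g=lambda x,y,k,ox,oy,h:pix2plane(t,x/k+ox-.5,y/k+oy-.5,h)
A=g(52,75,8,235,175,.045);B=g(74,472,8,235,175,.045);C=g(620,37,8,235,175,.045);D=g(640,424,8,235,175,.045)
for n,p in zip('ABCD',(A,B,C,D)): print(n,p.round(4))
ang=lambda v:np.degrees(np.arctan2(v[1],v[0]))
print('back y-axis',ang(A-C),'front',ang(B-D),'end x',ang(A-B),np.linalg.norm(A-B))
# bar
a=g(457,65,6,320,160,.083);b=g(486,322,6,320,160,.083); print(a,b,(a+b)/2,ang(a-b),np.linalg.norm(a-b))
# floor strips direction
a=g(535,100,8,235,175,.005);b=g(552,420,8,235,175,.005);print(ang(a-b))
th=np.radians(ang(A-B))
E
```

```text
A [0.662 0.199 0.045]
B [0.5341 0.19   0.045 ]
C [0.671  0.0194 0.045 ]
D [0.5462 0.0147 0.045 ]
back y-axis 92.8715663855214 front 93.9512196501543 end x 4.025609978179647 0.1281933789627858
[ 0.67713645 -0.18580816  0.083     ] [ 0.56975901 -0.19247886  0.083     ] [ 0.62344773 -0.18914351  0.083     ] 3.554864037575382 0.10758445113285213
2.503821637002083
```

Call:
send_rows([
  [30,10,0,0.1],
  [40,10,0,0.1],
  [25,10,0,0.1],
  [12,3,0,0.09],
  [4,0,0,0],
  [0,0,0,0],
], jaw=0.0)

```text
time: 32.65
position: [0.6154, -0.1955, 0.1962]
tool_rot: [[0.084, -0.995, 0.05], [-0.996, -0.083, 0.006], [-0.001, -0.05, -0.999]]
wrist_force: [-0.7, 0.3, -0.3]
finger_gap: 0.0425
```

```bash
python3 - <<'E'
from h import *
st=monitor.sense();print(st['position'],st['joints'].round(1),st['tool_rot'][:,0])
s=snap('wrist','w7')
E
```

```text
[ 0.61538355 -0.19549004  0.19619125] [ -0.5  18.5  -9.5  -0.4 -59.1  95.5] [ 0.0835964  -0.99649872 -0.00139736]
```

View pics/w7.png

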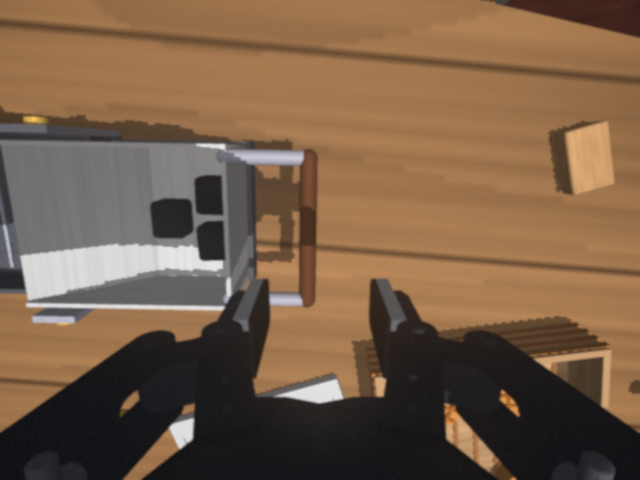

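```bash
python3 - <<'E'
from h import *
s=load('w7')
a=pix2plane(s,309,152,.083);b=pix2plane(s,308,302,.083);print(a,b,(a+b)/2)
E
```

```text
[ 0.67564303 -0.18295953  0.083     ] [ 0.5706334 -0.1903726  0.083    ] [ 0.62313821 -0.18666607  0.083     ]
```

Call:
send_rows([
  [5,5,-20,0],
  [3,3,-35,0],
  [0,0,-30,0],
  [0,0,-15,0],
  [0,0,-5,0],
  [0,0,0,0],
])

```text
time: 33.45
position: [0.6215, -0.1894, 0.0924]
tool_rot: [[0.079, -0.995, 0.055], [-0.997, -0.079, 0.005], [-0.0, -0.055, -0.998]]
wrist_force: [0.7, -0.3, 1.3]
finger_gap: 0.0428
```

Call:
send_rows([
  [2,2,-8,0],
  [0,0,-4,0],
  [0,0,0,0],
])

```text
time: 33.83
position: [0.6248, -0.1874, 0.0818]
tool_rot: [[0.079, -0.995, 0.058], [-0.997, -0.079, 0.005], [0.0, -0.059, -0.998]]
wrist_force: [-0.5, 0.4, 0.2]
finger_gap: 0.0423
```

Call:
send_rows([
  [0,0,0,0],
  [0,0,0,0],
  [0,0,0,0],
  [0,0,0,0],
  [0,0,0,0],
], jaw=-1)

```text
time: 34.45
position: [0.625, -0.1865, 0.0823]
tool_rot: [[0.079, -0.995, 0.059], [-0.997, -0.079, 0.006], [-0.001, -0.059, -0.998]]
wrist_force: [-0.9, 0.6, 0.2]
finger_gap: 0.0101
```

Call:
send_rows([
  [0,1.5,18,0],
  [0,3,18,0],
  [0,5,17.5,0],
  [0,6.5,16.5,0],
  [0,0,0,0],
])

```text
time: 35.08
position: [0.6239, -0.1703, 0.1543]
tool_rot: [[0.078, -0.995, 0.057], [-0.997, -0.078, 0.005], [-0.001, -0.057, -0.998]]
wrist_force: [-0.7, 0.4, -1.0]
finger_gap: 0.0097
```

Call:
send_rows([
  [-0.5,8.3,16,0],
  [-0.5,9.7,15,0],
  [-0.5,11.3,14,0],
  [-1,12.6,12.8,0],
  [-1,13.8,11.6,0],
  [-1,15,10,0],
  [0,0,0,0],
])

```text
time: 35.95
position: [0.6192, -0.0989, 0.2375]
tool_rot: [[0.078, -0.995, 0.058], [-0.997, -0.078, 0.002], [0.003, -0.058, -0.998]]
wrist_force: [-1.5, 0.9, -0.2]
finger_gap: 0.0092
```

Call:
send_rows([
  [-1,15.8,7.5,0],
  [-1,16.7,6.5,0],
  [-1,17.3,5,0],
  [-1,17.6,3,0],
  [-1,18,1.2,0],
  [-1,17.9,-0.5,0],
  [-1,17.8,-2,0],
  [0,0,0,0],
  [0,0,0,0],
])

```text
time: 37.08
position: [0.6117, 0.0141, 0.2652]
tool_rot: [[0.077, -0.995, 0.061], [-0.997, -0.077, -0.013], [0.018, -0.06, -0.998]]
wrist_force: [0.0, -0.1, -0.1]
finger_gap: 0.0089
```

Call:
send_rows([
  [0,10,-6,0],
  [-1,12,-6,0],
  [-1,12,-5,0],
  [0,0,0,0],
])

```text
time: 37.58
position: [0.6105, 0.0442, 0.259]
tool_rot: [[0.076, -0.995, 0.07], [-0.997, -0.078, -0.017], [0.022, -0.068, -0.997]]
wrist_force: [2.3, 1.0, -6.6]
finger_gap: 0.0092
```

```bash
python3 - <<'E'
from h import *
st=monitor.sense();print(st['position'],st['wrist_force'])
s=snap('scene','s8');s=snap('top','t8');s=snap('wrist','w8')
E
```

```text
[0.61051854 0.04418415 0.25899688] [ 2.27170967  0.9561829  -6.58090233]
```

View pics/s8.png

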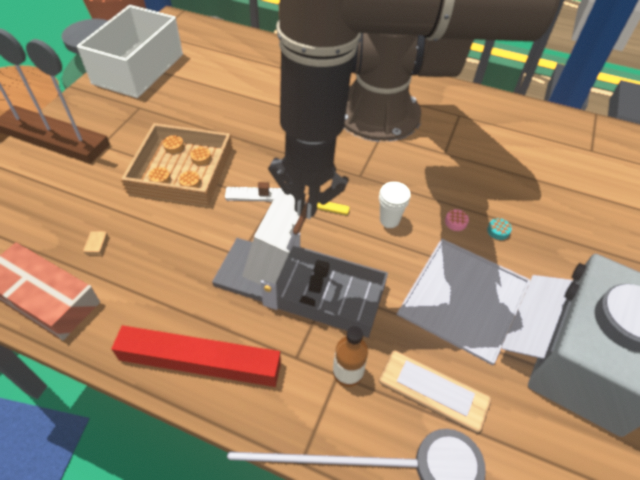

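View pics/w8.png

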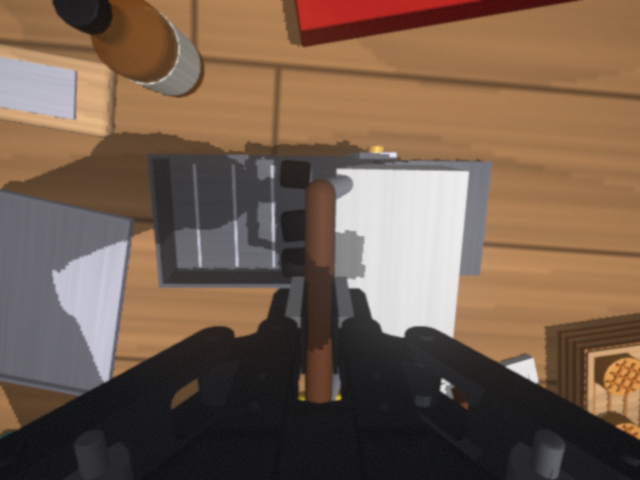

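Call:
send_rows([
  [0,0,0,0],
  [1,-17,2,0],
  [1,-17.5,1,0],
  [1,-18,-0.5,0],
  [1,-18,-2.5,0],
  [1,-17.5,-4,0],
  [1,-17.5,-5.5,0],
  [0,0,0,0],
])

```text
time: 38.72
position: [0.6174, -0.0645, 0.2596]
tool_rot: [[0.077, -0.994, 0.078], [-0.997, -0.078, -0.014], [0.02, -0.077, -0.997]]
wrist_force: [3.1, -2.3, -5.1]
finger_gap: 0.0093
```

```bash
python3 - <<'E'
from h import *
s=snap('wrist','w9');P=pts(s);st=monitor.sense();print(st['position'])
q=load('w8');Q=pts(q)
print([Q[v,320].round(4).tolist() for v in (190,220,250,290,320,350)])
cv2.imwrite('pics/c9.png',s['frame'][:,:,::-1])
E
```

```text
[ 0.61744216 -0.06416862  0.25968768]
[[0.6586, 0.0479, 0.2539], [0.6473, 0.047, 0.2541], [0.6357, 0.0461, 0.2542], [0.6197, 0.0449, 0.2545], [0.6069, 0.0439, 0.2542], [0.5942, 0.043, 0.2551]]
```

View pics/c9.png

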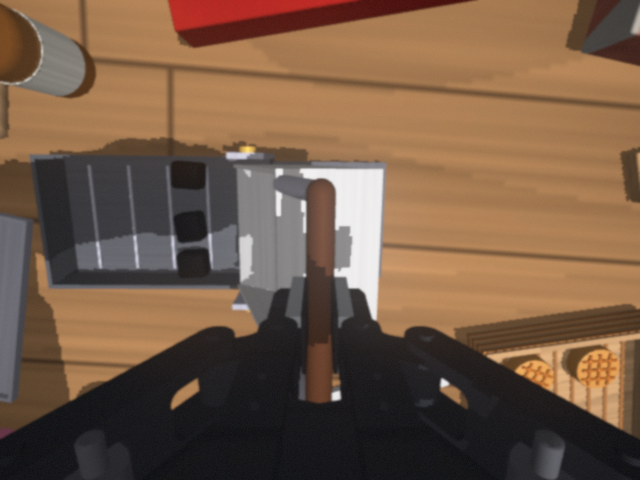

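Call:
send_rows([
  [1,-17,-11,0],
  [1,-17.5,-12,0],
  [1,-15,-12.5,0],
  [1,-14,-14,0],
  [0,0,0,0],
])

```text
time: 39.4
position: [0.6216, -0.1325, 0.2158]
tool_rot: [[0.082, -0.993, 0.081], [-0.996, -0.084, -0.023], [0.03, -0.078, -0.996]]
wrist_force: [-7.1, 0.1, 3.6]
finger_gap: 0.0093
```

Call:
send_rows([
  [0.5,-10.5,-12.5,0],
  [0.5,-9.5,-14,0],
  [0.5,-9.5,-16,0],
  [0.5,-8.5,-17.5,0],
  [0.5,-6.5,-18,0],
  [0,-5,-18,0],
  [0,0,0,0],
])

```text
time: 40.28
position: [0.6238, -0.184, 0.1143]
tool_rot: [[0.085, -0.993, 0.078], [-0.996, -0.088, -0.025], [0.032, -0.076, -0.997]]
wrist_force: [4.1, -3.6, -5.1]
finger_gap: 0.0092
```

Call:
send_rows([
  [0,-1,-15,0],
  [0,-1,-10,0],
  [0,0,-4,0],
  [0,0,0,0],
])

```text
time: 40.78
position: [0.626, -0.186, 0.0894]
tool_rot: [[0.086, -0.993, 0.084], [-0.996, -0.088, -0.026], [0.034, -0.081, -0.996]]
wrist_force: [-1.5, -4.2, -4.3]
finger_gap: 0.0094
```

Call:
send_rows([
  [0,0,-4,0],
  [0,0,0,0],
])

```text
time: 41.02
position: [0.626, -0.186, 0.0895]
tool_rot: [[0.086, -0.993, 0.086], [-0.996, -0.088, -0.027], [0.035, -0.084, -0.996]]
wrist_force: [0.8, -2.8, -5.7]
finger_gap: 0.009
```

Call:
send_rows([
  [0,0,0,0],
  [0,0,0,0],
  [0,0,0,0],
  [0,0,20,0],
  [0,0,50,0],
  [-20,0,50,0],
  [-40,0,30,-0.15],
  [-50,0,0,-0.16],
  [-50,0,0,-0.16],
  [-20,0,0,-0.16],
], jaw=0.0)

```text
time: 42.28
position: [0.4426, -0.1848, 0.2403]
tool_rot: [[-0.53, -0.846, 0.052], [-0.847, 0.526, -0.07], [0.032, -0.081, -0.996]]
wrist_force: [0.7, 0.3, 0.3]
finger_gap: 0.0426
```

```bash
python3 - <<'E'
from h import *
st=monitor.sense();print(st['position'],st['joints'].round(1))
s=snap('scene','s10');s=snap('top','t10');s=snap('wrist','w10')
E
```

```text
[ 0.44263409 -0.1847888   0.2402509 ] [  4.3  -0.4 -28.9   4.9 -58.9  51.3]
```

View pics/s10.png

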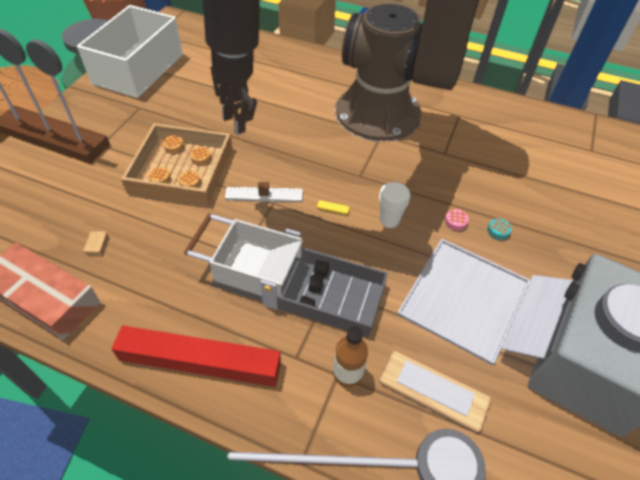

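View pics/w10.png

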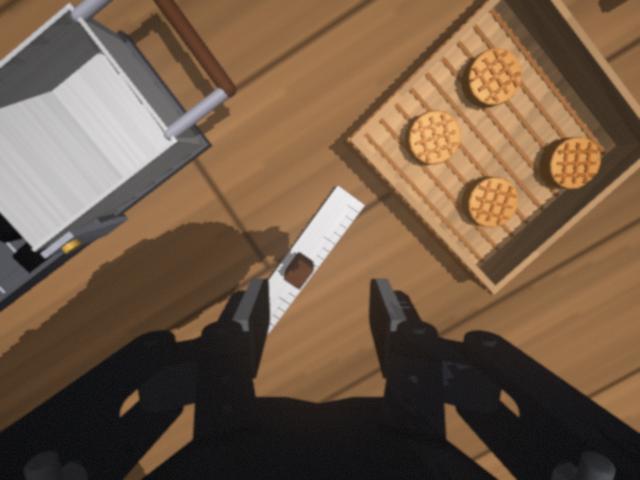

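Call:
send_rows([
  [0,4,0,-0.157],
  [0,4,0,-0.157],
  [0,4,0,-0.157],
  [0,4,0,-0.157],
  [0,4,0,-0.157],
  [0,0,0,-0.157],
  [0,0,0,-0.157],
  [0,0,0,-0.157],
  [0,0,0,-0.157],
  [0,0,0,-0.157],
])

```text
time: 43.68
position: [0.4563, -0.1626, 0.2374]
tool_rot: [[-0.844, 0.532, -0.074], [0.536, 0.843, -0.05], [0.036, -0.082, -0.996]]
wrist_force: [-0.7, -0.6, -0.1]
finger_gap: 0.0423
```

Call:
send_rows([
  [0,0,0,-0.157],
  [0,0,0,-0.157],
  [0,0,0,-0.157],
  [0,0,0,0],
  [0,0,0,0],
], jaw=0.2)

```text
time: 44.3
position: [0.4618, -0.1625, 0.2349]
tool_rot: [[-0.51, 0.855, -0.091], [0.859, 0.512, -0.01], [0.039, -0.083, -0.996]]
wrist_force: [-0.3, -0.1, 0.3]
finger_gap: 0.0509
```

```bash
python3 - <<'E'
from h import *
st=monitor.sense();print(st['position'],st['joints'].round(1))
s=snap('wrist','w11')
E
```

```text
[ 0.46178224 -0.16247132  0.23487833] [  3.8   6.5 -20.3   0.2 -68.5 -63.1]
```

View pics/w11.png

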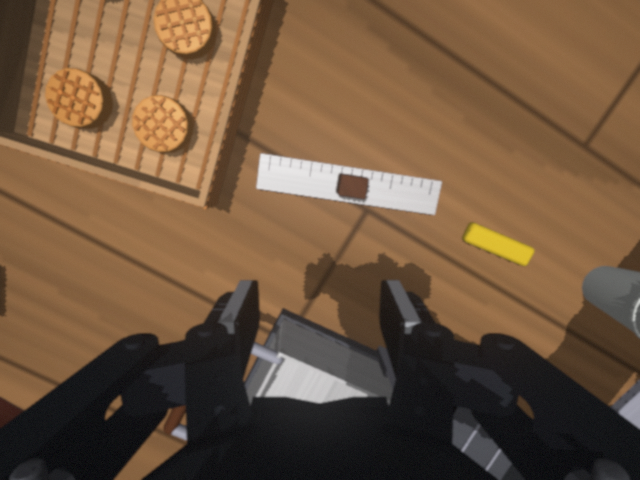

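```bash
python3 - <<'E'
from h import *
s=load('w11')
L=pix2plane(s,258,171.5,.01);R=pix2plane(s,438,197.5,.01)
print(L,R,(L+R)/2,np.linalg.norm(L-R),np.degrees(np.arctan2(*(R-L)[1::-1])))
print('block',pix2plane(s,352.5,186,.039))
E
```

```text
[ 0.44475058 -0.23046072  0.01      ] [ 0.37606778 -0.06438034  0.01      ] [ 0.41040918 -0.14742053  0.01      ] 0.17972205313252543 112.46761699044792
block [ 0.41022932 -0.14842391  0.039     ]
```

Call:
send_rows([
  [-10,3,-10,0],
  [-20,3,-20,0],
  [-15,3,-20,0],
  [-7,2,-20,0],
  [0,0,-20,0],
  [0,0,-10,0],
  [0,0,0,0],
  [0,0,0,0],
])

```text
time: 45.35
position: [0.4035, -0.1499, 0.1301]
tool_rot: [[-0.52, 0.849, -0.091], [0.853, 0.521, -0.01], [0.039, -0.083, -0.996]]
wrist_force: [-0.4, -0.1, -0.9]
finger_gap: 0.051
```

Call:
send_rows([
  [4,1,-10,-0.1],
  [3,1,-25,-0.057],
  [0,0,-25,0],
  [0,0,-12,0],
  [0,0,0,0],
  [0,0,0,0],
])

```text
time: 46.1
position: [0.4149, -0.1479, 0.0605]
tool_rot: [[-0.378, 0.922, -0.083], [0.925, 0.379, 0.005], [0.036, -0.075, -0.997]]
wrist_force: [-0.2, -0.3, 0.6]
finger_gap: 0.051
```

```bash
python3 - <<'E'
from h import *
st=monitor.sense();print(st['position'],st['tool_rot'].round(3))
s=snap('wrist','w12')
E
```

```text
[ 0.41485003 -0.14792784  0.0605335 ] [[-0.378  0.922 -0.083]
 [ 0.925  0.379  0.005]
 [ 0.036 -0.075 -0.997]]
```

View pics/w12.png

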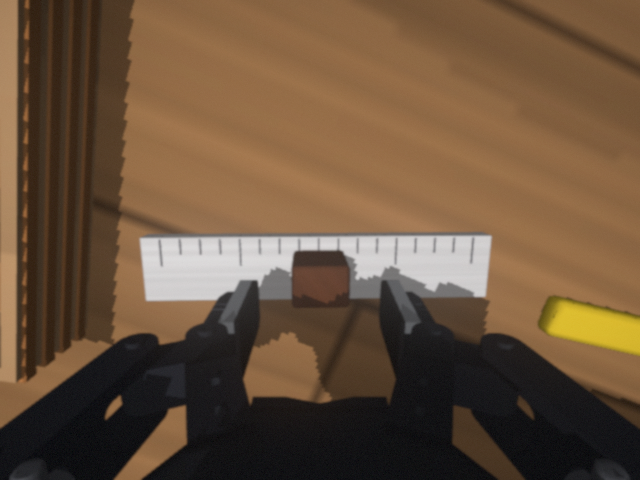

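Call:
send_rows([
  [-4,0,-10,0],
  [-1,0,-10,0],
  [0,0,-5,0],
  [0,0,0,0],
])

```text
time: 46.65
position: [0.4099, -0.1479, 0.0347]
tool_rot: [[-0.378, 0.922, -0.081], [0.925, 0.379, 0.005], [0.035, -0.073, -0.997]]
wrist_force: [-0.3, -0.0, -0.0]
finger_gap: 0.0514
```

Call:
send_rows([
  [0,0,0,0],
  [0,0,0,0],
  [0,0,0,0],
  [0,0,0,0],
  [0,0,0,0],
], jaw=-1)

```text
time: 47.28
position: [0.4101, -0.148, 0.0358]
tool_rot: [[-0.378, 0.922, -0.08], [0.925, 0.38, 0.005], [0.035, -0.072, -0.997]]
wrist_force: [-1.5, -0.6, -0.5]
finger_gap: 0.025
```

Call:
send_rows([
  [0,0,10,0],
  [0,0,15,0],
  [0,0,15,0],
  [0,0,0,0],
])

```text
time: 47.78
position: [0.4101, -0.1478, 0.0778]
tool_rot: [[-0.378, 0.922, -0.08], [0.925, 0.38, 0.005], [0.035, -0.072, -0.997]]
wrist_force: [-0.2, 0.3, -2.9]
finger_gap: 0.025
```

```bash
python3 - <<'E'
from h import *
st=monitor.sense();print(st['position'],st['tool_rot'].round(3),st['finger_gap'])
s=snap('wrist','w13')
E
```

```text
[ 0.41008758 -0.14776311  0.07782012] [[-0.378  0.922 -0.08 ]
 [ 0.925  0.38   0.005]
 [ 0.035 -0.072 -0.997]] 0.024964173282328247
```

View pics/w13.png

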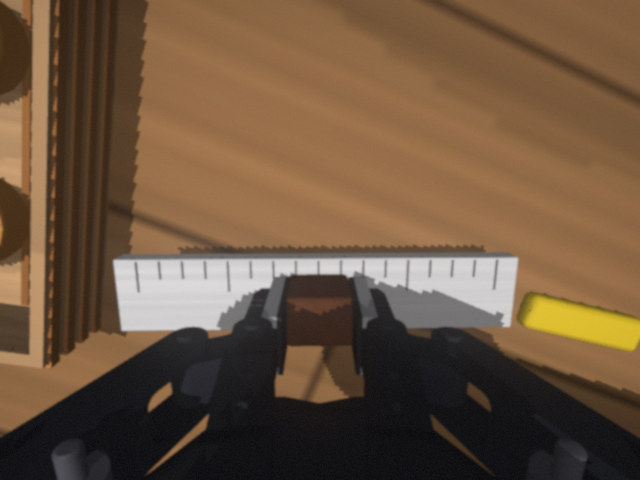

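Call:
send_rows([
  [0,0,15,0],
  [5,10,15,-0.04],
  [10,30,5,-0.05],
  [15,40,0,-0.05],
  [20,40,0,-0.05],
  [20,40,0,-0.05],
  [15,40,0,-0.05],
  [5,20,0,-0.04],
  [0,8,0,0],
  [0,0,0,0],
])

```text
time: 49.08
position: [0.497, 0.087, 0.1066]
tool_rot: [[-0.044, 0.995, -0.085], [0.998, 0.047, 0.032], [0.036, -0.084, -0.996]]
wrist_force: [0.3, 0.3, -2.0]
finger_gap: 0.0247
```

```bash
python3 - <<'E'
from h import *
st=monitor.sense();print(st['position'],st['tool_rot'].round(3),st['finger_gap'],np.degrees(np.arctan2(st['tool_rot'][1,0],st['tool_rot'][0,0])))
s=snap('wrist','w14');s=snap('top','t14');s=snap('scene','s14')
E
```

```text
[0.49699827 0.08697876 0.1065656 ] [[-0.044  0.995 -0.085]
 [ 0.998  0.047  0.032]
 [ 0.036 -0.084 -0.996]] 0.02469525791751662 92.55133964560133
```

View pics/w14.png

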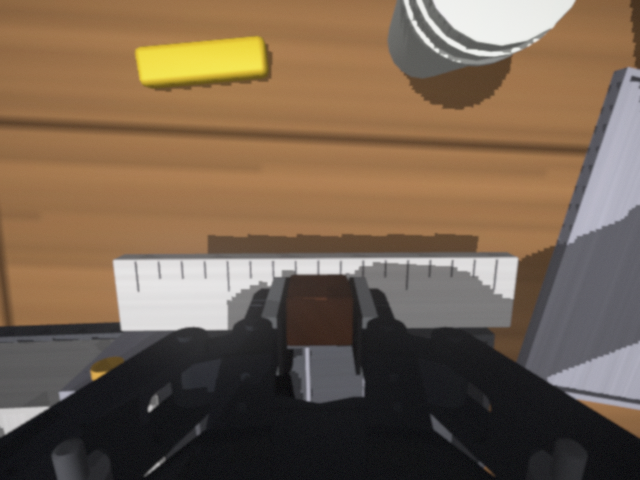

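View pics/s14.png

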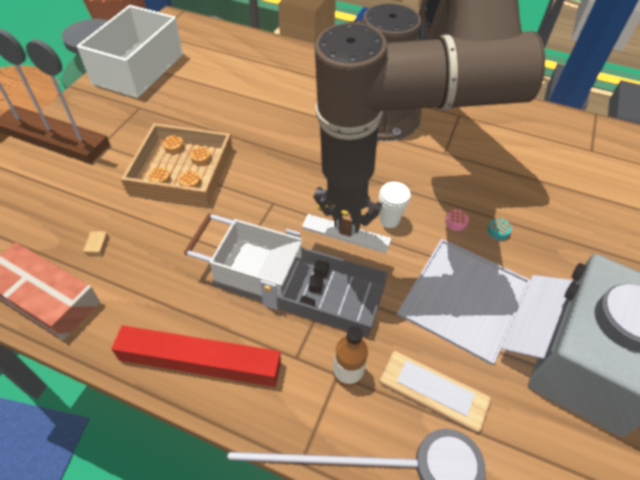

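Call:
send_rows([
  [0,3,-15,0.018],
  [0,2,-20,0],
  [0,0,-15,0],
  [0,0,-8,0],
  [0,0,0,0],
])

```text
time: 49.85
position: [0.4963, 0.0892, 0.0452]
tool_rot: [[-0.061, 0.994, -0.086], [0.997, 0.064, 0.031], [0.036, -0.083, -0.996]]
wrist_force: [-0.7, -0.0, -0.4]
finger_gap: 0.025
```

Call:
send_rows([
  [0,0,-5,0],
  [5,0,-2,0],
  [6,0,0,0],
  [4,0,0,0],
  [0,0,0,0],
])

```text
time: 50.48
position: [0.5139, 0.0897, 0.0391]
tool_rot: [[-0.062, 0.995, -0.083], [0.997, 0.065, 0.032], [0.037, -0.08, -0.996]]
wrist_force: [-0.4, -0.6, -2.4]
finger_gap: 0.025
```

Now I lower onto the table and creep forward, watching the force.

Call:
send_rows([
  [0,0,-2,0],
  [2,0,-1,0],
  [2,0,0,0],
  [0,0,0,0],
])

```text
time: 50.98
position: [0.5175, 0.0895, 0.0361]
tool_rot: [[-0.062, 0.995, -0.083], [0.997, 0.065, 0.032], [0.037, -0.081, -0.996]]
wrist_force: [-0.6, 0.6, -1.2]
finger_gap: 0.025
```

Call:
send_rows([
  [2,0,0,0],
  [2,0,0,0],
  [0,0,0,0],
])

```text
time: 51.35
position: [0.5217, 0.0895, 0.0362]
tool_rot: [[-0.062, 0.995, -0.084], [0.997, 0.065, 0.032], [0.037, -0.081, -0.996]]
wrist_force: [-0.5, 0.5, -0.5]
finger_gap: 0.0249
```

Call:
send_rows([
  [2,0,0,0],
  [0,0,0,0],
])

```text
time: 51.6
position: [0.522, 0.0894, 0.0361]
tool_rot: [[-0.062, 0.994, -0.087], [0.997, 0.065, 0.031], [0.037, -0.085, -0.996]]
wrist_force: [1.2, 0.1, -0.8]
finger_gap: 0.0246
```

Call:
send_rows([
  [2,0,0,0],
  [0,0,0,0],
])

```text
time: 51.85
position: [0.522, 0.0894, 0.0361]
tool_rot: [[-0.063, 0.994, -0.09], [0.997, 0.066, 0.031], [0.037, -0.088, -0.995]]
wrist_force: [-0.6, 0.2, -0.8]
finger_gap: 0.0249
```

Call:
send_rows([
  [3,0,0,0],
])

```text
time: 51.98
position: [0.5225, 0.0892, 0.0361]
tool_rot: [[-0.062, 0.994, -0.095], [0.997, 0.065, 0.03], [0.036, -0.093, -0.995]]
wrist_force: [-17.9, 8.1, 15.5]
finger_gap: 0.0247
```

```bash
python3 - <<'E'
from h import *
s=snap('top','t15')
s=snap('scene','s15')
i=s['frame'][200:340,200:400,::-1]; cv2.imwrite('pics/c15.png',cv2.resize(i,None,fx=4,fy=4,interpolation=cv2.INTER_CUBIC))
E
```

```text
(no output)
```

View pics/c15.png

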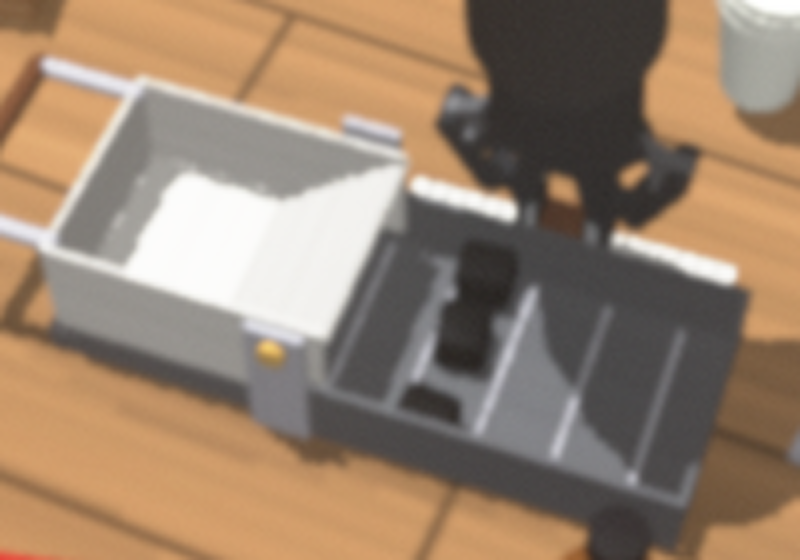

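Call:
send_rows([
  [0,0,0,0],
  [0,0,0,0],
])

```text
time: 52.32
position: [0.5223, 0.0894, 0.0362]
tool_rot: [[-0.063, 0.993, -0.096], [0.997, 0.066, 0.03], [0.036, -0.093, -0.995]]
wrist_force: [-3.0, -0.2, 0.7]
finger_gap: 0.025
```

Call:
send_rows([
  [0,0,0,0],
  [0,0,0,0],
  [0,0,0,0],
  [0,0,5,0],
  [0,0,15,0],
  [-5,0,40,0],
  [-30,-10,50,0],
  [-40,-20,20,0],
  [-20,-10,0,0],
  [0,0,0,0],
], jaw=0.2)

```text
time: 53.58
position: [0.4282, 0.0485, 0.1762]
tool_rot: [[-0.063, 0.994, -0.085], [0.997, 0.066, 0.033], [0.038, -0.083, -0.996]]
wrist_force: [-0.1, 0.7, 1.3]
finger_gap: 0.0513
```

```bash
python3 - <<'E'
from h import *
st=monitor.sense();print(st['position'],st['tool_rot'].round(3),st['finger_gap'])
s=snap('wrist','w16');s=snap('top','t16');s=snap('scene','s16')
E
```

```text
[0.42816303 0.04851577 0.17619259] [[-0.063  0.994 -0.085]
 [ 0.997  0.066  0.033]
 [ 0.038 -0.083 -0.996]] 0.05129729800163952
```

View pics/w16.png

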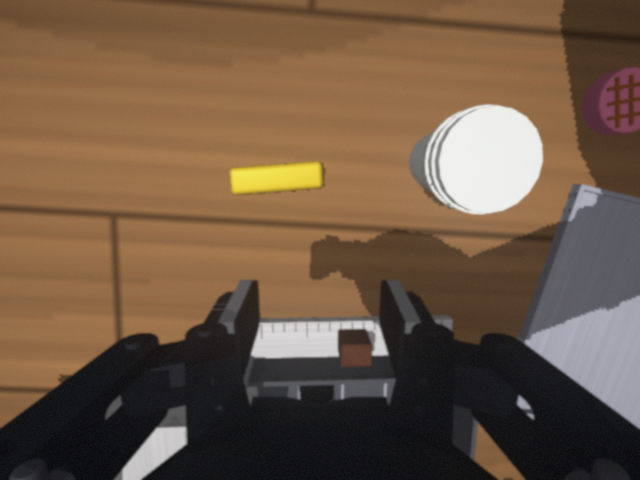

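View pics/t16.png

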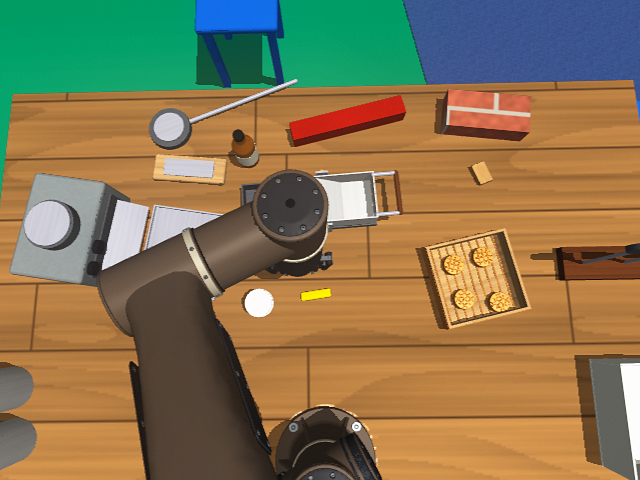

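Call:
send_rows([
  [0,-30,10,0],
  [0,-50,10,0],
  [0,-60,10,0],
  [0,-60,10,0],
  [0,-60,10,0],
  [0,-60,10,0],
  [0,-40,0,0],
  [0,-20,0,0],
  [0,0,0,0],
])

```text
time: 54.85
position: [0.4351, -0.3433, 0.2325]
tool_rot: [[-0.066, 0.993, -0.095], [0.997, 0.07, 0.03], [0.037, -0.093, -0.995]]
wrist_force: [0.3, -0.1, 0.7]
finger_gap: 0.0512
```

```bash
python3 - <<'E'
from h import *
s=snap('top','t17');s=snap('scene','s17')
i=s['frame'][170:330,190:400,::-1]; cv2.imwrite('pics/c17s.png',cv2.resize(i,None,fx=3.75,fy=3.75,interpolation=cv2.INTER_CUBIC))
i=load('t17')['frame'][170:260,235:345,::-1]; cv2.imwrite('pics/c17.png',cv2.resize(i,None,fx=6,fy=6,interpolation=cv2.INTER_CUBIC))
E
```

```text
(no output)
```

View pics/c17.png

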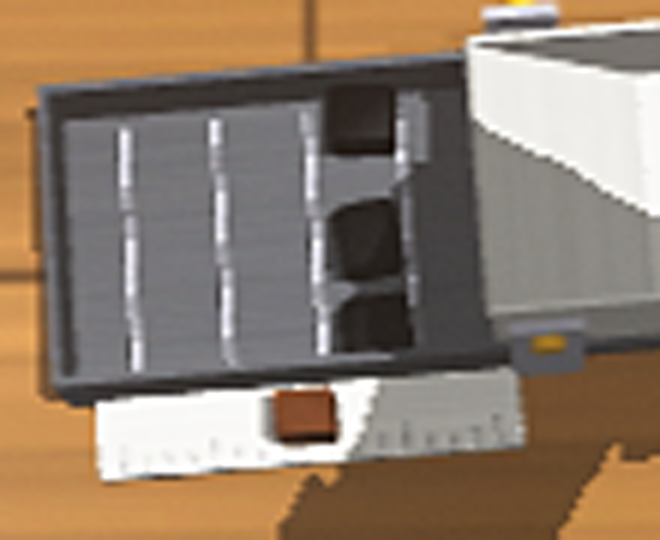

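View pics/c17s.png

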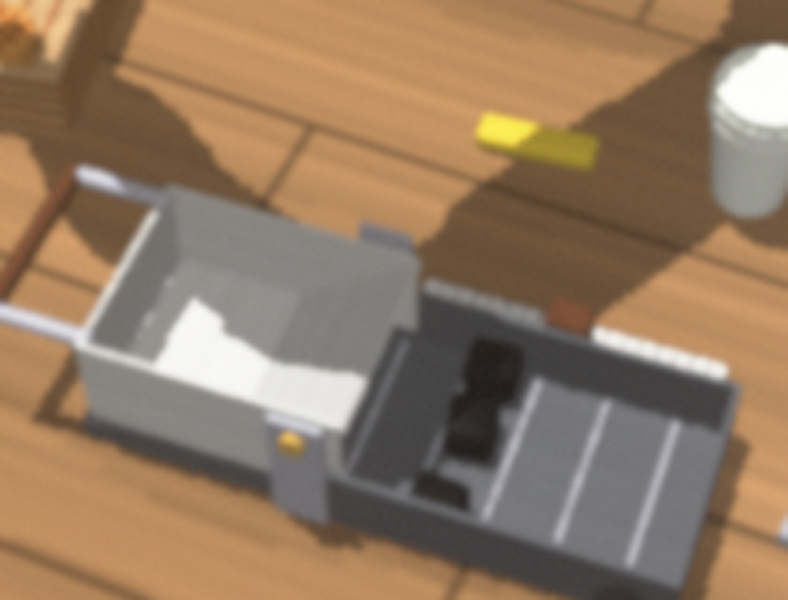

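```bash
python3 - <<'E'
from h import *
t=load('t17')
g=lambda x,y,h:pix2plane(t,x/6+235-.5,y/6+170-.5,h)
ang=lambda v:np.degrees(np.arctan2(v[1],v[0]))
a,b,c,d=g(97,402,.01),g(103,480,.01),g(523,443,.01),g(515,371,.01)
print((a+b+c+d)/4, ang(a-d),ang(b-c),np.linalg.norm(a-d),np.linalg.norm(a-b))
print('block',g(305,416,.039))
P=pts(t)
# rim points: pixels front rim z .045 line fit
m=np.zeros(P.shape[:2],bool); m[170:245,235:318]=1
# front face boundary: SE far edge vs. points; depth fit of SE
hs=cv2.cvtColor(t['frame'],cv2.COLOR_RGB2HSV)
A=g(42,90,.045);B=g(60,380,.045);D=g(505,348,.045)
print('A',A,'B',B,'D',D,ang(B-D),ang(A-B))
st=monitor.sense();print(st['joints'].round(1))
E
```

```text
[0.52188095 0.0880721  0.01      ] 93.33491438479435 94.14651581808587 0.17809706167012943 0.033721783836375
block [0.52002076 0.08745208 0.039     ]
A [0.66029721 0.1976683  0.045     ] B [0.53573617 0.18812835 0.045     ] D [0.54601529 0.00435785 0.045     ] 93.20147893187188 4.379648384821477
[-17.9  13.  -12.4   0.  -70.3 -68.1]
```

Call:
send_rows([
  [0,0,0,0.16],
  [0,20,0,0.16],
  [0,40,0,0.16],
  [0,50,0,0.16],
  [0,50,0,0.16],
  [0,50,0,0.16],
  [0,50,0,0.16],
  [0,50,0,0.16],
  [0,40,-5,0.16],
  [0,20,-5,0.16],
])

```text
time: 56.2
position: [0.4344, 0.0474, 0.2232]
tool_rot: [[-0.987, -0.162, -0.018], [-0.16, 0.983, -0.095], [0.033, -0.091, -0.995]]
wrist_force: [-0.1, -0.9, -0.2]
finger_gap: 0.0512
```

Call:
send_rows([
  [0,10,-5,0.16],
  [0,10,-5,0.16],
  [0,10,-5,0.16],
  [0,10,-5,0.16],
  [0,10,-5,0.16],
  [0,5,-5,0.16],
  [0,0,-5,0.16],
  [0,0,0,0.16],
  [0,0,0,0.16],
  [0,0,0,0.15],
])

```text
time: 57.45
position: [0.4289, 0.1151, 0.1881]
tool_rot: [[0.253, -0.963, 0.095], [-0.967, -0.255, -0.006], [0.03, -0.091, -0.995]]
wrist_force: [-0.1, -1.0, -0.5]
finger_gap: 0.0514
```

```bash
python3 - <<'E'
from h import *
st=monitor.sense();print(st['position'],st['tool_rot'].round(3))
s=snap('wrist','w18')
E
```

```text
[0.42893268 0.11505913 0.18805099] [[ 0.253 -0.963  0.095]
 [-0.967 -0.255 -0.006]
 [ 0.03  -0.091 -0.995]]
```

View pics/w18.png

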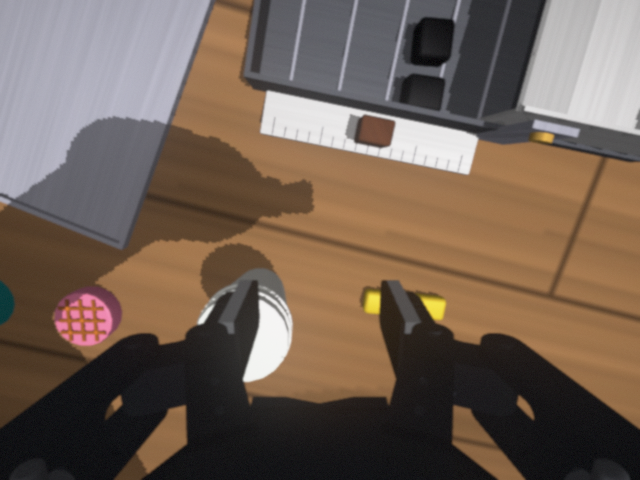

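```bash
python3 - <<'E'
from h import *
s=load('w18')
i=s['frame'][60:190,235:565,::-1]; cv2.imwrite('pics/c18.png',cv2.resize(i,None,fx=2.4,fy=2.4,interpolation=cv2.INTER_CUBIC))
i=s['frame'][70:190,235:345,::-1]; cv2.imwrite('pics/c18a.png',cv2.resize(i,None,fx=5,fy=5,interpolation=cv2.INTER_CUBIC))
i=s['frame'][90:190,425:555,::-1]; cv2.imwrite('pics/c18b.png',cv2.resize(i,None,fx=5,fy=5,interpolation=cv2.INTER_CUBIC))
E
```

```text
(no output)
```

View pics/c18a.png

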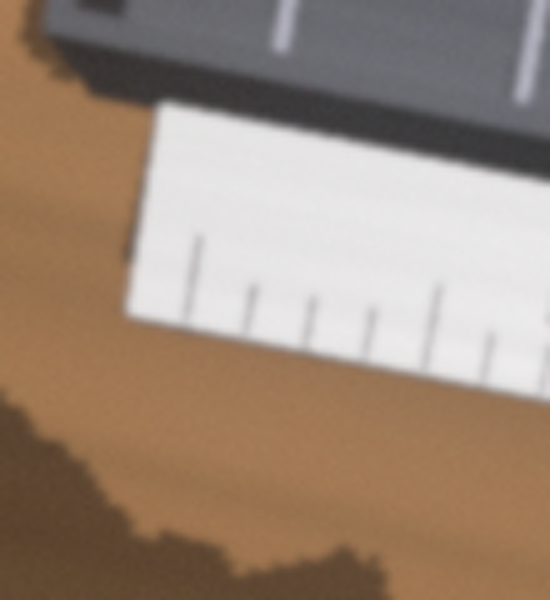

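View pics/c18b.png

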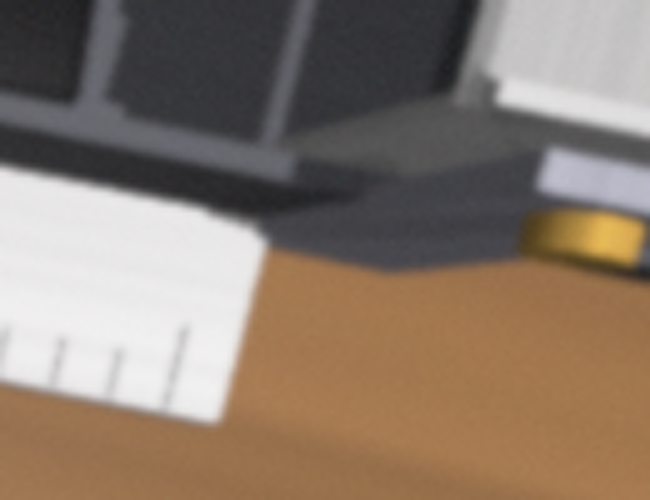

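```bash
python3 - <<'E'
from h import *
s=load('w18')
ang=lambda v:np.degrees(np.arctan2(v[1],v[0]))
g=lambda u,v,h:pix2plane(s,u-.4,v-.4,h)
L,R=g(260.4,133.6,.01),g(468.6,174.4,.01)
LR,RR=g(160/5+235,102/5+70,.01),g(268/5+425,238/5+90,.01)
a,b=g(244,77.6,.045),g(483,125.6,.045)
print('SE front',L,R,ang(L-R),np.linalg.norm(L-R)); print('SE rear',LR,RR,ang(LR-RR),np.linalg.norm(LR-RR))
print('rim',a,b,ang(a-b)); n=np.array([-(a-b)[1],(a-b)[0]]);n/=np.linalg.norm(n)
for p in (L,R,LR,RR): print('dist to rim plane mm',1000*abs((p-a)[:2]@n), 'along', 1000*np.linalg.norm((p-a)[:2]@((a-b)[:2]/np.linalg.norm((a-b)[:2]))))
p=g(255,89,0);print('foot corner',p,1000*(p-a)[:2]@n)
print('bracket', [1000*abs((g(425+x/5,90+y/5,0)-a)[:2]@n) for x,y in((280,248),(390,270))],[g(425+x/5,90+y/5,0) for x,y in((280,248),(390,270))])
E
```

```text
SE front [0.49830168 0.17875257 0.01      ] [ 5.10663418e-01 -5.09902728e-04  1.00000000e-02] 93.94480826208891 0.1796881964168112
SE rear [0.53259157 0.18117333 0.01      ] [0.54180164 0.00126148 0.01      ] 92.93053445669273 0.18014743740228006
rim [0.53120312 0.19353354 0.045     ] [0.54419374 0.01602646 0.045     ] 94.18565364107782
dist to rim plane mm 33.89252981498185 along 12.340116288733007
dist to rim plane mm 34.64785498350694 along 192.02672518159488
dist to rim plane mm 0.4825945527735443 along 12.42858299254633
dist to rim plane mm 3.46339280250266 along 192.53279834132826
foot corner [0.53268558 0.1925643  0.        ] -1.4077635709236083
bracket [np.float64(3.1360734215922688), np.float64(3.1686788270097046)] [array([ 0.54263627, -0.00565853,  0.        ]), array([ 0.54407356, -0.02574479,  0.        ])]
```

```bash
python3 - <<'E'
from h import *
a=load('top0');b=load('t17')
for n,s in(('t0',a),('t17',b)):
    P=pts(s); hs=cv2.cvtColor(s['frame'],cv2.COLOR_RGB2HSV)
    m=cv2.inRange(hs,(0,100,40),(14,255,170)); m[:, :388]=0;m[:,412:]=0;m[:165]=0;m[220:]=0
    m[(P[...,2]<.05)]=0
    v,u=np.nonzero(m); print(n,m.sum(),u.mean(),v.mean(),P[m>0].mean(0))
print([c for c in cakes(b)])
d=cv2.absdiff(a['frame'],b['frame']).max(2)
for n,(u,v) in dict(cups=(259,303),bottle=(242,148),match=(482,172),stamp=(190,168),lighter=(316,294)).items(): print(n,d[v-14:v+14,u-14:u+14].mean())
cv2.imwrite('pics/d.png',b['frame'][:,:,::-1])
E
```

```text
t0 52275 397.33658536585364 192.19024390243902 [ 0.62152494 -0.18700532  0.08482769]
t17 48705 397.80104712041884 193.14659685863873 [ 0.56818774 -0.15659241  0.26855184]
[(array([194.2, 169.2]), np.int32(571), array([0.7115, 0.3263, 0.021 ])), (array([499.2, 301.3]), np.int32(316), array([ 0.3599, -0.4324,  0.021 ]))]
cups 22.73341836734694
bottle 13.126275510204081
match 81.82908163265306
stamp 17.237244897959183
lighter 49.536989795918366
```

View pics/d.png

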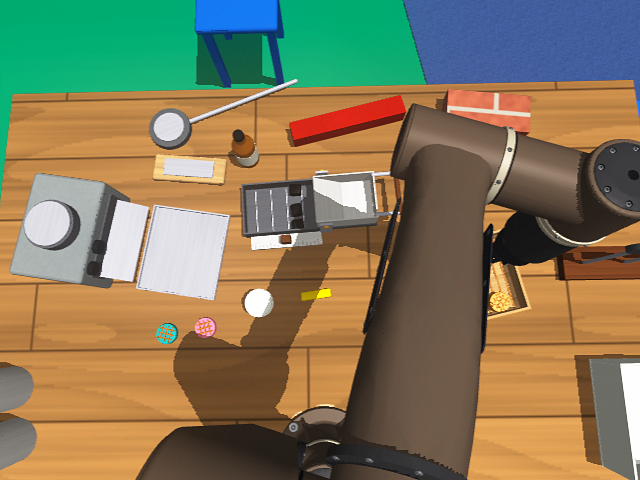

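Call:
send_rows([
  [-10,0,20,0],
  [0,0,0,0],
])

```text
time: 57.75
position: [0.4179, 0.116, 0.2086]
tool_rot: [[0.258, -0.961, 0.096], [-0.966, -0.26, -0.005], [0.029, -0.091, -0.995]]
wrist_force: [0.2, 0.3, -0.0]
finger_gap: 0.0513
```

```bash
python3 - <<'E'
from h import *
a=load('top0');b=snap('top','t19')
for n,s in(('t0',a),('t19',b)):
    P=pts(s)[165:220,392:404]; q=P[(P[...,2]>.05)&(P[...,2]<.2)]; print(n,len(q),q.mean(0),np.median(q[:,2]))
print([c for c in cakes(b)]); snap('scene','s19')
E
```

```text
t0 250 [ 0.61751348 -0.18584221  0.0847627 ] 0.08487612335856118
t19 248 [ 0.61723054 -0.18586298  0.08516054] 0.08520505308843722
[(array([481.7, 172.2]), np.int32(271), array([ 0.6886, -0.4161,  0.021 ])), (array([482.5, 256.5]), np.int32(308), array([ 0.4706, -0.4008,  0.021 ])), (array([453.5, 264.3]), np.int32(302), array([ 0.4522, -0.3278,  0.021 ])), (array([464. , 298.7]), np.int32(314), array([ 0.3675, -0.3477,  0.021 ])), (array([499.4, 301.4]), np.int32(311), array([ 0.3596, -0.4328,  0.021 ]))]
```

View pics/s19.png

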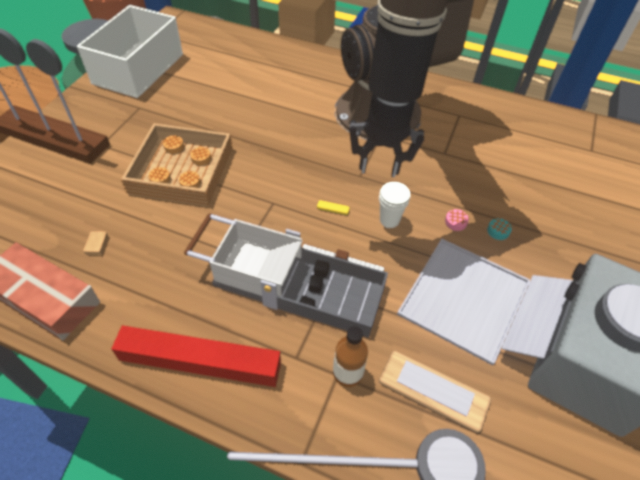

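```bash
python3 -c "
from h import *
print(sign_off())"
```

```text
the job is handed in; nothing more can be done
None
```

The job is done and handed in at about 58 s of the 210 s allowed; no verdict was reported. I moved the four cakes one by one into the basket, then tipped the hod to about 1.8 rad. The three lumps slid into the trough, and I stood the hod upright again. Last, I pushed the straightedge against the trough's front face until it made contact.

My last checks showed:
- **Cakes:** all four are in the basket and the tray is empty. One shifted about 3 cm to the basket wall while the arm was away, but it is still inside the limits.
- **Hod and lumps:** the bar is back within 1 mm of where it started, and the three lumps are in the trough.
- **Straightedge:** its front edge is 33.9 to 34.6 mm from the trough face for a 34 mm wide edge, so the gap is at most about 1 mm. It is about 0.004 rad from parallel, and its middle is about 8 mm from the face's middle.
- **Bystanders:** they look to be in the same places in the pictures.

Checks that disagreed or were off:
- **Straightedge rear edge:** measured along this edge, near the hod bracket, the angle came out about 1.3° different from the front edge. The bracket's shadow makes that edge hard to see, so I relied on the front edge. An estimate from the top camera gave a gap of about 1.5 mm, still within the 3 mm limit.
- **Tool tilt:** the tool drifted to about 5° off vertical during the run, and the bar slipped about 1 cm in the fingers while tipping. Neither showed in the final poses.

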